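# Proof-pull the analyser's port plugs and tag the ports that hold

### The job

Check the plugs of the analyser's line ports: first throw the isolating lever over, away from the robot, and only then pull every port's plug straight up with slowly rising force to about 14 N (at least 10 N, never more than 20 N) and let it back down. Hang a tag by its eye on the hook of each port whose plug holds; a plug that comes out goes into the shallow steel tray, and its hook stays bare, as does the hook of an empty port. When all that is done, throw the lever back towards the robot; leave the brass weight and the beaker where they stand.

Things in the scene. Friction and masses are not known exactly. Their poses are not given: they have to be found in the camera images.
- iso (a joint): isolating lever: black ball (26 mm) on a steel rod on a grey block; rad, 0 = leaning to the block's -x side (towards the robot, lines open), 1.0 = leaning to its +x side (away from the robot, lines isolated); hinge 22 mm above the table, ball 80 mm from the hinge; stays where left, moves with about 1 N at the ball
- iso_tip (a point): centre of the lever's ball; it swings in the vertical plane of the lever's own x axis, 0.5 rad either side of upright. Its orientation turns with the lever, y along the hinge; the lever's block is turned up to 0.3 rad from facing the robot
- tray: shallow open steel reject tray, 130 x 130 x 30 mm high, 4 mm walls and floor; origin at the centre of its underside
- hook_1 (a point): root of port 1's tag hook, 125 mm up on the front face of a white upright (40 mm wide, top 140 mm up). The hook is a straight steel pin, 7 mm thick, 55 mm long, rising from here at 45 degrees towards the port's -x (robot's side). Axes are the port's: x away from the robot, z up. Its plug stands 110 mm from here towards -x, on a 60 mm square grey block, top 42 mm up
- plug_1 (a point): centre of port 1's square black plug head, 22 x 22 x 46 mm high, 70 mm up when seated, on a 40 mm disc (top 47 mm up). A plug that holds yields 0.5 to 0.8 mm per newton pulled up, and springs back; one that does not hold lifts out freely (50 g). Below the disc a plug has a 10 mm square stem, its foot 52 mm below the head's centre; lifted 25 mm it is clear. A port may be empty (None). z runs along the plug, up
- pointer_1 (a joint): peak pointer of port 1, a small steel bar on a guide behind the plug: m, 0 at the start; a holding plug pushes it up as it rises and it stays at the highest rise; a loose plug slips past it. It cannot be moved otherwise
- hook_2 (a point): root of port 2's tag hook, 125 mm up on the front face of a white upright (40 mm wide, top 140 mm up). The hook is a straight steel pin, 7 mm thick, 55 mm long, rising from here at 45 degrees towards the port's -x (robot's side). Axes are the port's: x away from the robot, z up. Its plug stands 110 mm from here towards -x, on a 60 mm square grey block, top 42 mm up
- plug_2 (a point): centre of port 2's square black plug head, 22 x 22 x 46 mm high, 70 mm up when seated, on a 40 mm disc (top 47 mm up). A plug that holds yields 0.5 to 0.8 mm per newton pulled up, and springs back; one that does not hold lifts out freely (50 g). Below the disc a plug has a 10 mm square stem, its foot 52 mm below the head's centre; lifted 25 mm it is clear. A port may be empty (None). z runs along the plug, up
- pointer_2 (a joint): peak pointer of port 2, a small steel bar on a guide behind the plug: m, 0 at the start; a holding plug pushes it up as it rises and it stays at the highest rise; a loose plug slips past it. It cannot be moved otherwise
- hook_3 (a point): root of port 3's tag hook, 125 mm up on the front face of a white upright (40 mm wide, top 140 mm up). The hook is a straight steel pin, 7 mm thick, 55 mm long, rising from here at 45 degrees towards the port's -x (robot's side). Axes are the port's: x away from the robot, z up. Its plug stands 110 mm from here towards -x, on a 60 mm square grey block, top 42 mm up
- plug_3 (a point): centre of port 3's square black plug head, 22 x 22 x 46 mm high, 70 mm up when seated, on a 40 mm disc (top 47 mm up). A plug that holds yields 0.5 to 0.8 mm per newton pulled up, and springs back; one that does not hold lifts out freely (50 g). Below the disc a plug has a 10 mm square stem, its foot 52 mm below the head's centre; lifted 25 mm it is clear. A port may be empty (None). z runs along the plug, up
- pointer_3 (a joint): peak pointer of port 3, a small steel bar on a guide behind the plug: m, 0 at the start; a holding plug pushes it up as it rises and it stays at the highest rise; a loose plug slips past it. It cannot be moved otherwise
- hook_4 (a point): root of port 4's tag hook, 125 mm up on the front face of a white upright (40 mm wide, top 140 mm up). The hook is a straight steel pin, 7 mm thick, 55 mm long, rising from here at 45 degrees towards the port's -x (robot's side). Axes are the port's: x away from the robot, z up. Its plug stands 110 mm from here towards -x, on a 60 mm square grey block, top 42 mm up
- plug_4 (a point): centre of port 4's square black plug head, 22 x 22 x 46 mm high, 70 mm up when seated, on a 40 mm disc (top 47 mm up). A plug that holds yields 0.5 to 0.8 mm per newton pulled up, and springs back; one that does not hold lifts out freely (50 g). Below the disc a plug has a 10 mm square stem, its foot 52 mm below the head's centre; lifted 25 mm it is clear. A port may be empty (None). z runs along the plug, up
- pointer_4 (a joint): peak pointer of port 4, a small steel bar on a guide behind the plug: m, 0 at the start; a holding plug pushes it up as it rises and it stays at the highest rise; a loose plug slips past it. It cannot be moved otherwise
- tag_1 (a point): centre of tag 1: flat white plastic tag 84 x 34 x 8 mm, 40 g, lying flat at the start; x along its length towards the eye end, z through its thickness. The solid part to grip runs from 42 mm on the -x side to 10 mm on the +x side; then comes the eye, a rectangular hole right through (centre 22 mm on the +x side, 24 mm along x, 20 mm wide), with 8 mm of material beyond it
- tag_2 (a point): centre of tag 2: flat white plastic tag 84 x 34 x 8 mm, 40 g, lying flat at the start; x along its length towards the eye end, z through its thickness. The solid part to grip runs from 42 mm on the -x side to 10 mm on the +x side; then comes the eye, a rectangular hole right through (centre 22 mm on the +x side, 24 mm along x, 20 mm wide), with 8 mm of material beyond it
- tag_3 (a point): centre of tag 3: flat white plastic tag 84 x 34 x 8 mm, 40 g, lying flat at the start; x along its length towards the eye end, z through its thickness. The solid part to grip runs from 42 mm on the -x side to 10 mm on the +x side; then comes the eye, a rectangular hole right through (centre 22 mm on the +x side, 24 mm along x, 20 mm wide), with 8 mm of material beyond it
- tag_4 (a point): centre of tag 4: flat white plastic tag 84 x 34 x 8 mm, 40 g, lying flat at the start; x along its length towards the eye end, z through its thickness. The solid part to grip runs from 42 mm on the -x side to 10 mm on the +x side; then comes the eye, a rectangular hole right through (centre 22 mm on the +x side, 24 mm along x, 20 mm wide), with 8 mm of material beyond it
- weight: bystander: brass balance weight, 26 mm across, 36 mm high; origin at its underside
- beaker: bystander: white beaker, 64 mm across, 85 mm high; origin at its underside
Things that resemble listed ones, but are neither listed nor needed, are in the scene too. What is shaped like the part that bears plug_4 but red is not meant. Leave any green look-alike of the part that bears tag_2 alone.

How it is judged:
On the way, in this order (a step that is already met when the one before it is completed fails the run):
1. the lever is thrown away from the robot (value of joint iso above 0.8 rad), for 0.2 s.
2. with the lever still there, every plug that holds has been pulled with 10 to 20 N and is down again with a tag hanging on its port's hook, and every loose plug is in the tray (value of joint pointer_1 between 0.00769 and 0.01538 m and height (world z) of each of plug_1, plug_2 below 0.073 m and ((distance between tag_1 and hook_1 below 0.06 m and height (world z) of tag_1 above 0.08 m and angle between tag_1's own x axis and vertical below 0.6 rad) or (distance between tag_2 and hook_1 below 0.06 m and height (world z) of tag_2 above 0.08 m and angle between tag_2's own x axis and vertical below 0.6 rad) or (distance between tag_3 and hook_1 below 0.06 m and height (world z) of tag_3 above 0.08 m and angle between tag_3's own x axis and vertical below 0.6 rad) or (distance between tag_4 and hook_1 below 0.06 m and height (world z) of tag_4 above 0.08 m and angle between tag_4's own x axis and vertical below 0.6 rad)) and value of joint pointer_2 between 0.00526 and 0.01053 m and ((distance between tag_1 and hook_2 below 0.06 m and height (world z) of tag_1 above 0.08 m and angle between tag_1's own x axis and vertical below 0.6 rad) or (distance between tag_2 and hook_2 below 0.06 m and height (world z) of tag_2 above 0.08 m and angle between tag_2's own x axis and vertical below 0.6 rad) or (distance between tag_3 and hook_2 below 0.06 m and height (world z) of tag_3 above 0.08 m and angle between tag_3's own x axis and vertical below 0.6 rad) or (distance between tag_4 and hook_2 below 0.06 m and height (world z) of tag_4 above 0.08 m and angle between tag_4's own x axis and vertical below 0.6 rad)) and x of plug_3 in the frame of tray between -0.06 and 0.06 m and y of plug_3 in the frame of tray between -0.06 and 0.06 m and x of plug_4 in the frame of tray between -0.06 and 0.06 m and y of plug_4 in the frame of tray between -0.06 and 0.06 m and z of each of plug_3, plug_4 in the frame of tray below 0.07 m and value of joint iso above 0.8 rad), for 0.2 s.
At the end, for the whole second after the job is handed in: Every holding plug: pointer shows a 10 to 20 N pull, plug down (3 mm), a tag on its hook (centre within 60 mm of the root, over 80 mm up, eye end up within 0.6 rad). Loose plugs in the tray, other hooks bare. Lever within 0.2 rad of its stop nearer the robot (value of joint pointer_1 between 0.00769 and 0.01538 m and height (world z) of each of plug_1, plug_2 below 0.073 m and ((distance between tag_1 and hook_1 below 0.06 m and height (world z) of tag_1 above 0.08 m and angle between tag_1's own x axis and vertical below 0.6 rad) or (distance between tag_2 and hook_1 below 0.06 m and height (world z) of tag_2 above 0.08 m and angle between tag_2's own x axis and vertical below 0.6 rad) or (distance between tag_3 and hook_1 below 0.06 m and height (world z) of tag_3 above 0.08 m and angle between tag_3's own x axis and vertical below 0.6 rad) or (distance between tag_4 and hook_1 below 0.06 m and height (world z) of tag_4 above 0.08 m and angle between tag_4's own x axis and vertical below 0.6 rad)) and value of joint pointer_2 between 0.00526 and 0.01053 m and ((distance between tag_1 and hook_2 below 0.06 m and height (world z) of tag_1 above 0.08 m and angle between tag_1's own x axis and vertical below 0.6 rad) or (distance between tag_2 and hook_2 below 0.06 m and height (world z) of tag_2 above 0.08 m and angle between tag_2's own x axis and vertical below 0.6 rad) or (distance between tag_3 and hook_2 below 0.06 m and height (world z) of tag_3 above 0.08 m and angle between tag_3's own x axis and vertical below 0.6 rad) or (distance between tag_4 and hook_2 below 0.06 m and height (world z) of tag_4 above 0.08 m and angle between tag_4's own x axis and vertical below 0.6 rad)) and x of plug_3 in the frame of tray between -0.06 and 0.06 m and y of plug_3 in the frame of tray between -0.06 and 0.06 m and x of plug_4 in the frame of tray between -0.06 and 0.06 m and y of plug_4 in the frame of tray between -0.06 and 0.06 m and z of each of plug_3, plug_4 in the frame of tray below 0.07 m and not ((distance between tag_1 and hook_3 below 0.06 m and height (world z) of tag_1 above 0.08 m and angle between tag_1's own x axis and vertical below 0.6 rad) or (distance between tag_1 and hook_4 below 0.06 m and height (world z) of tag_1 above 0.08 m and angle between tag_1's own x axis and vertical below 0.6 rad) or (distance between tag_2 and hook_3 below 0.06 m and height (world z) of tag_2 above 0.08 m and angle between tag_2's own x axis and vertical below 0.6 rad) or (distance between tag_2 and hook_4 below 0.06 m and height (world z) of tag_2 above 0.08 m and angle between tag_2's own x axis and vertical below 0.6 rad) or (distance between tag_3 and hook_3 below 0.06 m and height (world z) of tag_3 above 0.08 m and angle between tag_3's own x axis and vertical below 0.6 rad) or (distance between tag_3 and hook_4 below 0.06 m and height (world z) of tag_3 above 0.08 m and angle between tag_3's own x axis and vertical below 0.6 rad) or (distance between tag_4 and hook_3 below 0.06 m and height (world z) of tag_4 above 0.08 m and angle between tag_4's own x axis and vertical below 0.6 rad) or (distance between tag_4 and hook_4 below 0.06 m and height (world z) of tag_4 above 0.08 m and angle between tag_4's own x axis and vertical below 0.6 rad)) and value of joint iso below 0.2 rad); the robot touches nothing.
It fails at once if a plug pulled up while the lever does not isolate the lines (value of joint iso below 0.5 rad and height (world z) of any of plug_1, plug_2, plug_3, plug_4 above 0.074 m).
It fails at once if a plug pulled with more than 20 N (value of joint pointer_1 above 0.01538 m or value of joint pointer_2 above 0.01053 m).
It fails at once if the weight or beaker shoved away by more than 60 mm (distance of any of weight, beaker from where it was at the start of the episode above 0.06 m).
Of plug_3_body, plug_4_body only 1 to 2 are there at a start; the rules pass over those that are not, and their reading is None.
At some moment in a run one of tag_1_body, tag_2_body, tag_3_body, tag_4_body may be knocked a few centimetres aside while the robot is not near it.
Once in a run the grip may slacken for a moment while it holds something.
It also fails if it takes over 210 s, if anything falls off the work surface, if the arm or the gripper's body presses on something with over 40 N, if the wrist force passes 120 N, or if a joint passes its speed limit or range.

### The arm

A 6-joint arm with a two-finger parallel gripper is mounted at the origin on the work surface. World frame = base frame: x ahead of the robot, y to its left, z up, the work surface at z = 0. Lengths are in m, angles in rad, forces in N, time in s.
With the tool pointing down it reaches from about 0.3 to 0.875 m from the base axis. Payload 6.4 kg.
Tool frame: the origin (TCP) lies midway between the tips of the shut fingers; the grasp point (between the pads) lies 19 mm behind it; x points along the fingers, y is the direction in which the jaws open and shut, and the axes are right-handed (so a half turn about x gives the same grasp; the last joint's range is limited). The gripper opens to 85 mm and grips with 20 to 120 N. Pads are 22 mm wide; open, the fingers measure 114 mm over their backs; the gripper's body (76 mm by 85 mm) begins 54 mm behind the grasp point. The pads swing forward as they close: fully open they stand 13 mm farther back than shut.
Start: joints at [-1.505, 0.181, 1.607, -0, 1.354, -0.206], TCP at [0.154, -0.554, 0.231] pointing down, gripper open.
Joint ranges: [-2.99, 2.99], [-0.89, 2.07], [0.3, 2.58], [-1.14, 4.28], [0, 2.63], [-3.12, 3.12]. Speed limits (rad/s): [2.57, 2.57, 3.01, 3.14, 3.14, 3.14].

### API

Orientations are given as a unit quaternion [w, x, y, z].
In Python, from bench import ctrl gives the robot as it stands.
- The arm moves only by the tool step_arm, never from a script. Its argument "motion" is a list of rows, each a list of 7 numbers: the shift along the tool's x, y, z in mm, then the turn, a rotation vector about the tool's x, y, z in degrees, then the closure in counts, from 0 (fully open) to 255 (shut). In form: [[tx, ty, tz, rx, ry, rz, hand], ...]. A call has 1 to 10 rows; each row is the pose to reach, as a shift and turn from the pose commanded when the call began, along the tool's axes at that moment; what a row does not reach only later rows make up. A row lasts 1/8 s, in which the tool goes at most 62.5 mm and 10.7 degrees, less where a joint would pass 70% of its speed; a pose out of reach is approached as far as the arm can. A call with a gripper value outside its range is refused whole. The fingers move at their own pace and stop on an object; the grip force is fixed at half the most. Time passes only in rows, so rows that repeat a pose let the fingers close. It gives the time, the measured TCP pose, the force and the opening at its end, in the units of the state.
- ctrl.get_obs(): the state, without advancing time (a new reading comes with each control period).
- ctrl.camera(name): name is "scene" or "top" or "wrist"; returns (picture, depth): 420x560x3 uint8, red, green, blue; 420x560 float32, m along the optical axis (not along the pixel's ray), 0 where there is no reading.
- ctrl.camera_info(name): a dict with "fx", "fy", "cx", "cy" (pixels), "T" (4x4, takes a point from camera to world coordinates); the wrist camera has in their place "hand_eye" (4x4, takes a point from camera to tool coordinates, whose origin is the TCP and whose axes are the tool frame's). Camera axes: x right, y down, z forward; pixel columns grow to the right and rows downward; lengths in m; the calibration is good to about 2 mm. A picture is of the moment at which its call begins: read the wrist's pose just before it. camera_info takes no time and is no camera call.
- ctrl.hand_in(): hands the job in, once; it reports no verdict.
The state is a dict: "time_s": time; "q": joint angles; "dq": joint speeds; "joint_efforts": joint torques, N m; "eef_pos": TCP position; "eef_rot": TCP orientation; "wrist_force": force on the tool from outside, world axes, zero at the start; "torque": the same for the moment, N m; "opening": opening from 0.0 (shut) to 1.0 (fully open).
Only numpy, scipy, OpenCV 4.12 (cv2) and the standard library are available. Lean on these libraries where they do the work, as an engineer would, in place of code of your own. Each camera call takes 0.05 s, during which the arm holds its last target. There are 200 camera calls.

## Working session

There is one attempt and no reset: what is moved stays moved. The work goes in short steps, Python scripts to look and compute and a tool call to move; the robot and the scene stay as the last step left them, time stands still between calls to the robot, and variables do not carry over. Pictures are saved under pics/ and viewed, about 12 in all and at most 16, crops included, and the job is handed in when it is done.

Besides the shell and the picture viewer there is one more tool, called after "Emit:" in YAML: its name, and indented under it one key for each argument. step_arm: Moves the arm, as the interface text tells. Its arguments: {"type":"object","properties":{"motion":{"type":"array","items":{"type":"array","items":{"type":"number"}}}},"required":["motion"]}

```bash
ls; mkdir -p pics
cat > h.py <<'E'
import numpy as np, cv2
from scipy.spatial.transform import Rotation as R
from bench import ctrl
def Tt():
    o=ctrl.get_obs(); q=o["eef_rot"]; T=np.eye(4); T[:3,:3]=R.from_quat([q[1],q[2],q[3],q[0]]).as_matrix(); T[:3,3]=o["eef_pos"]; return T
def shot(name,tag):
    T=Tt(); p,d=ctrl.camera(name); i=ctrl.camera_info(name)
    Tc=T@i["hand_eye"] if name=="wrist" else i["T"]
    np.savez("pics/%s.npz"%tag,p=p,d=d,T=Tc,k=[i["fx"],i["fy"],i["cx"],i["cy"]]); cv2.imwrite("pics/%s.png"%tag,p[:,:,::-1]); return load(tag)
def load(tag):
    z=np.load("pics/%s.npz"%tag); return z["p"],z["d"],z["T"],z["k"]
def cloud(tag):
    p,d,T,k=load(tag); v,u=np.mgrid[:d.shape[0],:d.shape[1]]
    c=np.stack([(u-k[2])/k[0]*d,(v-k[3])/k[1]*d,d],-1); w=c@T[:3,:3].T+T[:3,3]; w[d==0]=np.nan; return w
def proj(tag,P):
    p,d,T,k=load(tag); c=(np.linalg.inv(T)@np.append(P,1))[:3]; return [k[0]*c[0]/c[2]+k[2],k[1]*c[1]/c[2]+k[3]]
def crop(tag,u0,u1,v0,v1,s,out):
    p=cv2.imread("pics/%s.png"%tag)[v0:v1,u0:u1]; cv2.imwrite("pics/%s.png"%out,cv2.resize(p,None,fx=s,fy=s,interpolation=cv2.INTER_CUBIC))
def rel(P,yaw=None):
    "shift in tool mm for TCP to reach world P; yaw = world direction of the jaw axis (tool down)"
    T=Tt(); s=T[:3,:3].T@(np.array(P)-T[:3,3])*1000
    r=None
    if yaw is not None:
        x=np.array([0,0,-1.]); y=np.array([np.cos(yaw),np.sin(yaw),0]); best=None
        for sg in (1,-1):
            M=np.stack([x,sg*y,np.cross(x,sg*y)],1); v=R.from_matrix(T[:3,:3].T@M).as_rotvec(degrees=True)
            if best is None or np.linalg.norm(v)<np.linalg.norm(best): best=v
        r=best.round(1)
    return s.round(1),r
E
python3 - <<'E'
from h import *
o=ctrl.get_obs(); print(o)
for n in("top","scene"):
    p,d,T,k=shot(n,n+"0"); print(n,T.round(3),k)
a=cv2.imread("pics/top0.png");b=cv2.imread("pics/scene0.png")
print(ctrl.camera_info("wrist"))
E
```

```text
pics
{'time_s': 0.0, 'q': array([-1.50526237e+00,  1.81551722e-01,  1.60801452e+00,  1.52184622e-06,
        1.35375631e+00, -2.06290066e-01]), 'dq': array([-0.00033396,  0.0009117 , -0.00040369,  0.00021403, -0.00013989,
        0.0009216 ]), 'joint_efforts': array([ 1.65806880e-03, -4.44868934e+01, -3.51331544e+01, -2.54935503e-04,
        9.10876610e-03, -5.71728563e-06]), 'eef_pos': array([ 0.15436764, -0.55332765,  0.23037498]), 'eef_rot': array([ 0.09519849,  0.70062925,  0.09641861, -0.70054218]), 'wrist_force': array([-0.79921566,  0.15497538,  0.56543029]), 'torque': array([ 0.00449858, -0.03753683,  0.02577625]), 'opening': 1.0020367409335997}
top [[-0.122 -0.972  0.2    0.243]
 [-0.992  0.119 -0.027 -0.007]
 [ 0.002 -0.202 -0.979  1.089]
 [ 0.     0.     0.     1.   ]] [443.18876794 443.18876794 274.52749412 208.40750339]
scene [[-2.020e-01  7.810e-01 -5.910e-01  1.015e+00]
 [ 9.790e-01  1.600e-01 -1.230e-01  7.800e-02]
 [-1.000e-03 -6.040e-01 -7.970e-01  9.200e-01]
 [ 0.000e+00  0.000e+00  0.000e+00  1.000e+00]] [445.1613228 445.1613228 278.1035258 210.5812905]
{'fx': 366.0861961490017, 'fy': 366.0861961490017, 'cx': 281.02323840303035, 'cy': 207.02311167764765, 'hand_eye': array([[-3.19732814e-04, -3.19456188e-01,  9.47600993e-01,
        -1.42985736e-01],
       [ 9.99999860e-01,  2.96818419e-04,  4.37476588e-04,
         4.54656099e-04],
       [-4.21020032e-04,  9.47601000e-01,  3.19456048e-01,
        -8.32943607e-02],
       [ 0.00000000e+00,  0.00000000e+00,  0.00000000e+00,
         1.00000000e+00]])}
```

View pics/top0.png

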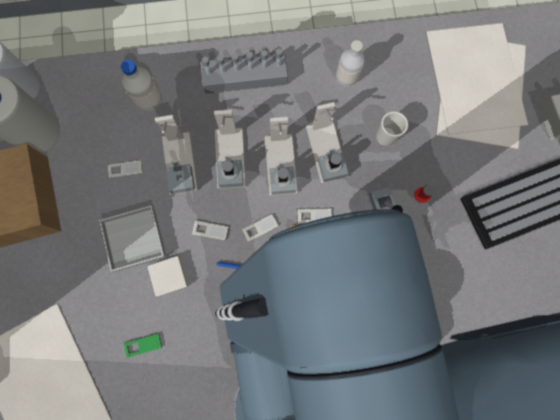

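View pics/scene0.png

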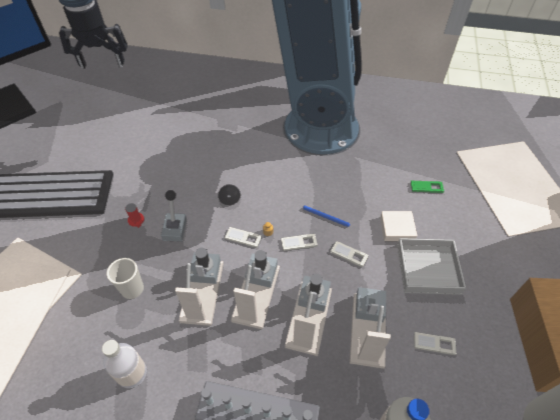

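Run:
```python
from h import *
crop("scene0",115,395,170,380,2.85,"c1")
w=cloud("scene0"); wt=cloud("top0")
for n,u,v in [("ball?",171,196),("disc?",229,193),("block",175,228),("red",133,210),("p1",203,257),("p2",262,260),("p3",316,286),("p4",372,297),("u1",190,292),("u2",246,292),("u3",305,315),("u4",375,333),("tagA",236,236),("tagB",292,243),("tagC",342,251),("tagD",428,343),("weight",268,226),("tray",432,265),("beaker",122,268)]:
    print(n,w[v,u].round(3), np.nanmedian(w[v-1:v+2,u-1:u+2].reshape(-1,3),0).round(3))
```

```text
ball? [ 0.416 -0.306  0.1  ] [ 0.417 -0.305  0.101]
disc? [ 0.328 -0.194  0.034] [ 0.326 -0.194  0.031]
block [ 0.456 -0.296  0.027] [ 0.456 -0.296  0.027]
red [nan nan nan] [ 0.457 -0.391  0.077]
p1 [ 0.558 -0.183  0.092] [ 0.558 -0.183  0.094]
p2 [ 0.541 -0.056  0.094] [ 0.539 -0.056  0.092]
p3 [0.572 0.067 0.082] [0.572 0.067 0.082]
p4 [0.553 0.188 0.042] [0.552 0.188 0.042]
u1 [ 0.664 -0.169  0.139] [ 0.664 -0.17   0.139]
u2 [ 0.644 -0.063  0.143] [ 0.644 -0.063  0.141]
u3 [0.665 0.056 0.136] [0.663 0.056 0.133]
u4 [0.674 0.187 0.138] [0.675 0.187 0.141]
tagA [ 0.437 -0.148  0.007] [ 0.438 -0.148  0.011]
tagB [ 0.43  -0.009  0.008] [ 0.43  -0.009  0.009]
tagC [0.428 0.113 0.008] [0.428 0.113 0.009]
tagD [0.618 0.315 0.01 ] [0.618 0.315 0.01 ]
weight [ 0.41  -0.073  0.034] [ 0.411 -0.073  0.035]
tray [0.422 0.325 0.005] [0.422 0.325 0.005]
beaker [ 0.601 -0.362  0.056] [ 0.601 -0.363  0.056]
```

View pics/c1.png

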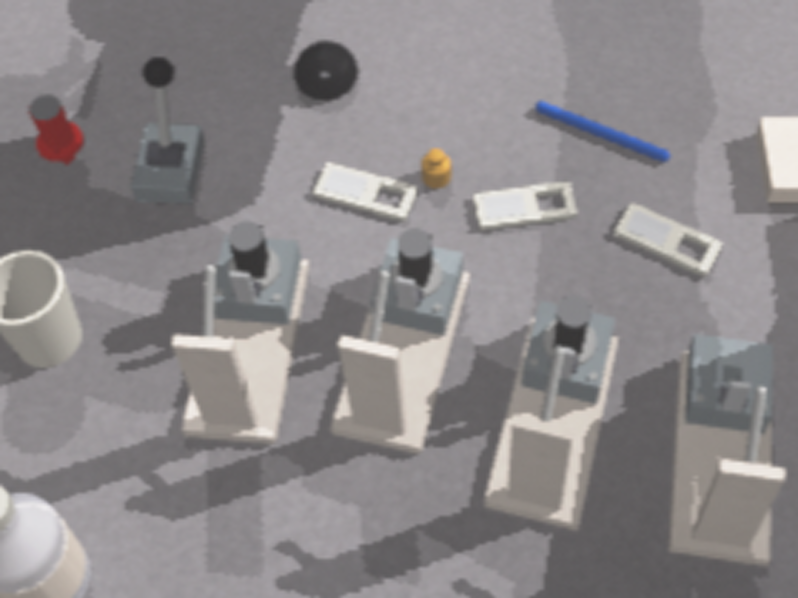

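```bash
cat >> h.py <<'E'
def rect(w,c,r,z0,z1,mask=None):
    m=(np.abs(w[...,2]-(z0+z1)/2)<(z1-z0)/2)&(np.hypot(w[...,0]-c[0],w[...,1]-c[1])<r)
    if mask is not None: m&=mask
    pt=w[m]
    if len(pt)<8: return len(pt)
    (a,b),(s,t),g=cv2.minAreaRect((pt[:,:2]*1000).astype(np.float32))
    return len(pt),(round(a),round(b)),(round(s),round(t)),round(g,1),(np.median(pt,0)*1000).round(0)
E
python3 - <<'E'
from h import *
for tag in("scene0","top0"):
    w=cloud(tag); print(tag); p=load(tag)[0].astype(int)
    white=p.min(-1)>120
    for n,pl,up in [("A",(.555,-.183),(.665,-.17)),("B",(.54,-.056),(.645,-.06)),("C",(.57,.067),(.665,.056)),("D",(.55,.188),(.675,.187))]:
        print(n,"head",rect(w,pl,.03,.087,.102)); print("  block",rect(w,pl,.05,.036,.047)); print("  uptop",rect(w,up,.05,.134,.147)); print("  plate",rect(w,np.add(pl,up)/2+[0.03,0],.12,.003,.02,white))
    for n,c in [("a",(.437,-.148)),("b",(.43,-.009)),("c",(.428,.113)),("d",(.618,.315))]:
        print("tag",n,rect(w,c,.06,.004,.02,p.min(-1)>130))
    print("tray",rect(w,(.42,.325),.12,.022,.037)); print("ball",rect(w,(.416,-.306),.03,.08,.12)); print("lblock",rect(w,(.456,-.296),.05,.012,.04))
E
```

```text
scene0
A head (115, (556, -187), (42, 24), 16.8, array([ 549., -189.,   94.]))
  block (356, (550, -190), (62, 61), 7.0, array([ 557., -176.,   43.]))
  uptop (138, (662, -179), (37, 33), 51.1, array([ 662., -178.,  141.]))
  plate (1569, (648, -174), (223, 237), 23.2, array([ 644., -161.,   12.]))
B head (120, (536, -61), (42, 24), 12.5, array([531., -62.,  94.]))
  block (329, (529, -62), (60, 62), 88.2, array([539., -47.,  43.]))
  uptop (145, (633, -66), (40, 29), 88.2, array([642., -66., 141.]))
  plate (2103, (622, -62), (211, 233), 22.1, array([625., -55.,  12.]))
C head (127, (569, 62), (25, 41), 64.3, array([564.,  65.,  94.]))
  block (404, (562, 65), (60, 62), 86.9, array([570.,  74.,  43.]))
  uptop (155, (666, 59), (40, 29), 87.7, array([675.,  60., 141.]))
  plate (1973, (635, 54), (206, 239), 27.1, array([639.,  64.,  13.]))
D head 0
  block (596, (564, 188), (62, 61), 1.3, array([558., 182.,  43.]))
  uptop (165, (668, 194), (28, 40), 3.0, array([677., 193., 141.]))
  plate (1473, (609, 189), (235, 163), 89.4, array([629., 170.,  13.]))
tag a (413, (443, -141), (93, 1
[... 1292 characters left out ...]
.]))
D head 0
  block (530, (563, 187), (62, 60), 2.3, array([559., 186.,  42.]))
  uptop (86, (668, 192), (40, 27), 88.9, array([676., 192., 139.]))
  plate (1026, (606, 187), (238, 161), 89.8, array([638., 181.,  12.]))
tag a (303, (458, -142), (65, 110), 6.3, array([ 439., -135.,    8.]))
tag b (412, (436, -4), (79, 117), 27.5, array([424.,  -2.,   8.]))
tag c (385, (416, 133), (84, 62), 72.0, array([427., 123.,   8.]))
tag d (290, (614, 328), (33, 84), 0.5, array([613., 319.,   8.]))
tray (834, (405, 301), (187, 153), 10.5, array([369., 268.,  27.]))
ball (58, (412, -314), (25, 15), 56.6, array([ 411., -312.,  104.]))
lblock (395, (452, -305), (53, 51), 9.8, array([ 454., -301.,   26.]))
```

Run:
```python
from h import *
print(Tt().round(3)); print(rel([.362,-.319,.18],np.radians(99.6)),rel([.362,-.319,.078]))
```

```text
[[-0.     0.268 -0.963  0.154]
 [ 0.002 -0.963 -0.268 -0.553]
 [-1.    -0.002 -0.     0.23 ]
 [ 0.     0.     0.     1.   ]]
(array([  50.8, -169.9, -262.9]), array([ 6. , -0. ,  0.1])) (array([ 152.8, -169.8, -262.9]), None)
```

Emit:
step_arm:
  motion:
    - [51,-170,-263,6,0,0,255]
    - [51,-170,-263,6,0,0,255]
    - [51,-170,-263,6,0,0,255]
    - [51,-170,-263,6,0,0,255]
    - [51,-170,-263,6,0,0,255]
    - [51,-170,-263,6,0,0,255]
    - [51,-170,-263,6,0,0,255]
    - [51,-170,-263,6,0,0,255]

```text
time_s: 1.1
eef_pos: [0.3615, -0.3208, 0.1805]
eef_rot: [-0.059, -0.705, -0.058, 0.705]
wrist_force: [0.2, -0.7, 0.7]
opening: 0.0
```

Emit:
step_arm:
  motion:
    - [50,0,0,0,0,0,255]
    - [102,0,0,0,0,0,255]
    - [102,0,0,0,0,0,255]

```text
time_s: 1.48
eef_pos: [0.3591, -0.3178, 0.075]
eef_rot: [-0.055, -0.703, -0.061, 0.706]
wrist_force: [0.4, 0.3, 0.8]
opening: -0.001
```

Run:
```python
from h import *
print(Tt().round(3)); shot("top","top1"); shot("wrist","w1")
w=cloud("top1"); print("ball",rect(w,(.416,-.306),.03,.08,.12)); print("lblock",rect(w,(.456,-.296),.05,.012,.04))
```

```text
[[-0.005  0.164 -0.986  0.359]
 [ 0.007 -0.986 -0.164 -0.318]
 [-1.    -0.008  0.004  0.075]
 [ 0.     0.     0.     1.   ]]
ball (27, (415, -306), (6, 18), 36.6, array([ 414., -304.,  100.]))
lblock (509, (444, -306), (70, 51), 9.3, array([ 447., -299.,   26.]))
```

View pics/w1.png

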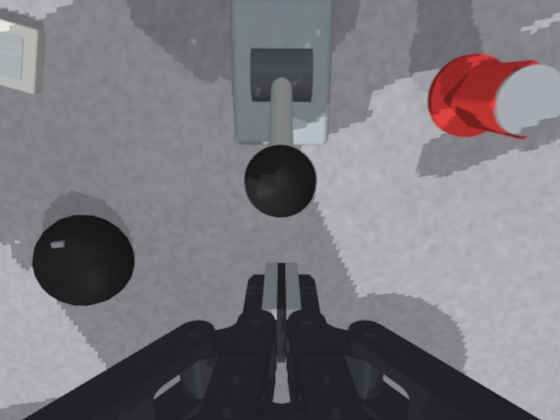

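Emit:
step_arm:
  motion:
    - [0,0,-20,0,0,0,255]
    - [0,0,-40,0,0,0,255]
    - [0,0,-55,0,0,0,255]
    - [0,0,-67,0,0,0,255]
    - [0,0,-78,0,0,0,255]
    - [0,0,-88,0,0,0,255]
    - [0,0,-96,0,0,0,255]
    - [0,0,-100,0,0,0,255]
    - [0,0,-104,0,0,0,255]

```text
time_s: 2.7
eef_pos: [0.4608, -0.3026, 0.0777]
eef_rot: [-0.059, -0.701, -0.06, 0.708]
wrist_force: [-27.0, -5.0, 10.1]
opening: 0.001
```

Run:
```python
from h import *
print(Tt()[:3,3].round(3),ctrl.get_obs()["wrist_force"]); shot("scene","s1")
w=cloud("s1"); p=load("s1")[0]
print("ball",rect(w,(.49,-.298),.03,.08,.12,p.max(-1)<60))
```

```text
[ 0.461 -0.303  0.078] [-27.03228355  -4.96393527  10.0658205 ]
ball (99, (480, -295), (19, 33), 88.2, array([ 487., -294.,  103.]))
```

Emit:
step_arm:
  motion:
    - [0,0,30,0,0,0,255]
    - [-60,0,35,0,0,0,255]
    - [-110,0,35,0,0,0,0]
    - [-110,0,35,0,0,0,0]

```text
time_s: 3.25
eef_pos: [0.4323, -0.3106, 0.1934]
eef_rot: [0.062, 0.707, 0.056, -0.702]
wrist_force: [0.0, -0.9, 0.1]
opening: 0.42
```

Run:
```python
from h import *
print(Tt()[:3,3].round(3),ctrl.get_obs()["wrist_force"]); shot("scene","s2")
w=cloud("s2"); p=load("s2")[0]
print("ball",rect(w,(.49,-.298),.03,.08,.12,p.max(-1)<60))
print(rel([.5485,-.1915,.20],np.radians(96.8)),rel([.5485,-.1915,.055]))
```

```text
[ 0.432 -0.311  0.193] [ 0.02669618 -0.85113483  0.13978684]
ball (72, (488, -296), (14, 21), 16.3, array([ 489., -295.,  102.]))
(array([  -9.4,  -96.6, -135.3]), array([ 2.8, -0.2, -0.2])) (array([ 135.6,  -97.2, -134.8]), None)
```

Emit:
step_arm:
  motion:
    - [-9,-97,-135,2.8,0,0,0]
    - [-9,-97,-135,2.8,0,0,0]
    - [-9,-97,-135,2.8,0,0,0]
    - [-9,-97,-135,2.8,0,0,0]
    - [-9,-97,-135,2.8,0,0,0]

```text
time_s: 3.92
eef_pos: [0.5462, -0.1897, 0.1957]
eef_rot: [-0.042, -0.705, -0.042, 0.707]
wrist_force: [-0.7, 0.1, 0.2]
opening: 1.002
```

Run:
```python
from h import *
shot("wrist","w2"); w=cloud("w2")
print("head",rect(w,(.549,-.191),.03,.088,.099)); print("block",rect(w,(.549,-.191),.05,.036,.045));print("guide",rect(w,(.59,-.185),.03,.05,.12))
print(rel([.5485,-.1915,.055],np.radians(97)))
```

```text
head (1087, (550, -191), (26, 25), 6.7, array([ 550., -191.,   94.]))
block (2573, (550, -191), (60, 60), 6.6, array([ 558., -197.,   42.]))
guide (565, (570, -189), (20, 19), 6.4, array([ 575., -189.,   66.]))
(array([141. ,   1.7,  -2.6]), array([-0.3,  0.1,  0.1]))
```

View pics/w2.png

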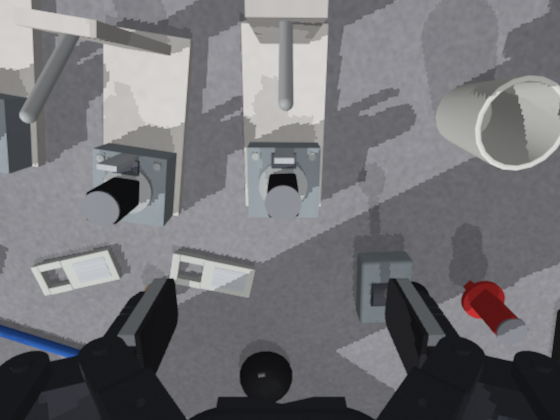

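Emit:
step_arm:
  motion:
    - [60,2,-2,0,0,0,0]
    - [115,2,-2,0,0,0,0]
    - [140,2,-2,0,0,0,0]
    - [140,2,-2,0,0,0,0]
    - [140,2,-2,0,0,0,255]
    - [140,2,-2,0,0,0,255]
    - [140,2,-2,0,0,0,255]
    - [140,2,-2,0,0,0,255]
    - [140,2,-2,0,0,0,255]
    - [140,2,-2,0,0,0,255]

```text
time_s: 5.22
eef_pos: [0.5501, -0.1921, 0.0585]
eef_rot: [0.042, 0.706, 0.041, -0.705]
wrist_force: [-0.7, 0.8, 5.8]
opening: 0.245
```

Emit:
step_arm:
  motion:
    - [0,0,0,0,0,0,255]
    - [0,0,0,0,0,0,255]

```text
time_s: 5.48
eef_pos: [0.5502, -0.1921, 0.0585]
eef_rot: [0.042, 0.706, 0.041, -0.705]
wrist_force: [-0.5, -0.4, 6.9]
opening: 0.243
```

Emit:
step_arm:
  motion:
    - [-1,0,0,0,0,0,255]
    - [-2,0,0,0,0,0,255]
    - [-3,0,0,0,0,0,255]
    - [-4,0,0,0,0,0,255]
    - [-5,0,0,0,0,0,255]
    - [-5,0,0,0,0,0,255]

```text
time_s: 6.22
eef_pos: [0.5494, -0.1918, 0.0624]
eef_rot: [0.042, 0.706, 0.042, -0.706]
wrist_force: [0.3, 0.6, -0.3]
opening: 0.249
```

Emit:
step_arm:
  motion:
    - [-1,0,0,0,0,0,255]
    - [-2,0,0,0,0,0,255]
    - [-3,0,0,0,0,0,255]
    - [-4,0,0,0,0,0,255]
    - [-4,0,0,0,0,0,255]

```text
time_s: 6.85
eef_pos: [0.5494, -0.1918, 0.0664]
eef_rot: [0.042, 0.706, 0.042, -0.706]
wrist_force: [-0.6, 0.2, -0.2]
opening: 0.248
```

Emit:
step_arm:
  motion:
    - [-20,0,0,0,0,0,255]
    - [-50,0,0,0,0,0,255]
    - [-90,0,0,0,0,0,255]
    - [-140,0,0,0,0,0,255]
    - [-150,0,0,0,0,0,255]
    - [-150,0,0,0,0,0,255]

```text
time_s: 7.6
eef_pos: [0.5496, -0.1919, 0.2177]
eef_rot: [0.042, 0.706, 0.041, -0.705]
wrist_force: [0.5, 0.4, -1.4]
opening: 0.249
```

Run:
```python
from h import *
w=cloud("scene0")
for u,v in [(402,242),(455,241),(463,290),(406,292),(431,266)]: print(w[v-1:v+2,u-1:u+2].reshape(-1,3).round(3)[[0,4,8]].tolist())
m=(w[...,2]>.02)&(w[...,2]<.036)&(w[...,1]>.2)&(w[...,1]<.45)&(w[...,0]<.52)&(w[...,0]>.36); v,u=np.nonzero(m); k=(v>236)&(v<298)&(u>396)&(u<470)
pt=w[v[k],u[k],:2]*1000; print(cv2.minAreaRect(pt.astype(np.float32)))
shot("wrist","w3"); w=cloud("w3")
o=ctrl.get_obs(); print(o["eef_pos"],o["opening"],o["wrist_force"])
```

```text
[[0.388, 0.246, 0.032], [0.381, 0.251, 0.02], [0.38, 0.254, 0.015]]
[[0.356, 0.371, 0.028], [0.339, 0.382, 0.001], [0.341, 0.384, 0.001]]
[[0.486, 0.384, 0.028], [0.484, 0.388, 0.021], [0.475, 0.397, 0.003]]
[[0.505, 0.265, 0.007], [0.505, 0.268, 0.004], [0.505, 0.271, 0.0]]
[[0.421, 0.321, 0.002], [0.426, 0.323, 0.006], [0.428, 0.325, 0.005]]
((426.77984619140625, 315.9842224121094), (141.81361389160156, 131.5966339111328), 9.40029239654541)
[ 0.54887204 -0.19146013  0.21602137] 0.24953576209176595 [ 0.1999695   0.11983399 -2.39539382]
```

View pics/w3.png

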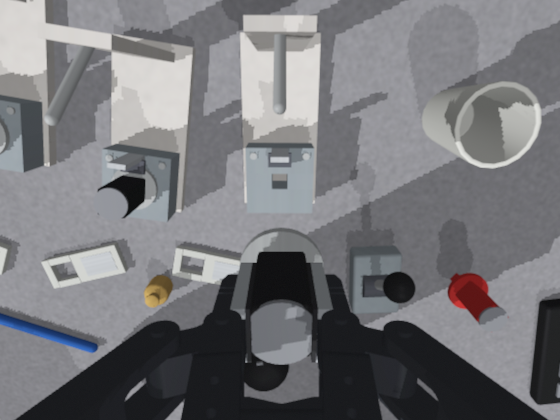

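Run:
```python
from h import *
print(rel([.422,.316,.17]),rel([.422,.316,.042]))
```

```text
(array([  46.2, -518.9,   66.1]), None) (array([ 174.2, -518.8,   66. ]), None)
```

Emit:
step_arm:
  motion:
    - [0,-60,8,0,0,0,255]
    - [0,-120,16,0,0,0,255]
    - [0,-180,24,0,0,0,255]
    - [0,-240,32,0,0,0,255]
    - [0,-300,40,0,10,0,255]
    - [0,-360,48,0,20,0,255]
    - [20,-420,56,0,30,0,255]
    - [46,-480,62,0,40,0,255]
    - [46,-519,66,0,40,0,255]
    - [46,-519,66,0,40,0,255]

```text
time_s: 8.9
eef_pos: [0.42, 0.3162, 0.1673]
eef_rot: [0.026, 0.904, 0.054, -0.423]
wrist_force: [0.3, -1.0, -0.3]
opening: 0.252
```

Emit:
step_arm:
  motion:
    - [0,0,0,0,0,0,255]
    - [0,0,0,0,0,0,255]

```text
time_s: 9.15
eef_pos: [0.4217, 0.3152, 0.1687]
eef_rot: [0.026, 0.904, 0.053, -0.423]
wrist_force: [0.2, -0.2, -1.3]
opening: 0.246
```

Run:
```python
from h import *
print(Tt().round(3),ctrl.get_obs()["opening"]); print(rel([.422,.316,.043]))
shot("wrist","w4"); 
w=cloud("w4"); z=w[...,2]; m=(z>.023)&(z<.034)&(w[...,1]>.2)&(w[...,0]>.35)&(w[...,0]<.53)
cv2.imwrite("pics/m4.png",(m*255).astype(np.uint8)); print(cv2.minAreaRect((w[m][:,:2]*1000).astype(np.float32)))
```

```text
[[ 0.636  0.118 -0.762  0.422]
 [ 0.074 -0.993 -0.092  0.315]
 [-0.768  0.002 -0.64   0.169]
 [ 0.     0.     0.     1.   ]] 0.24641610452332824
(array([96.8, -1. , 80.2]), None)
((443.88275146484375, 391.271240234375), (355.6711120605469, 148.7647247314453), 84.36351776123047)
```

View pics/w4.png

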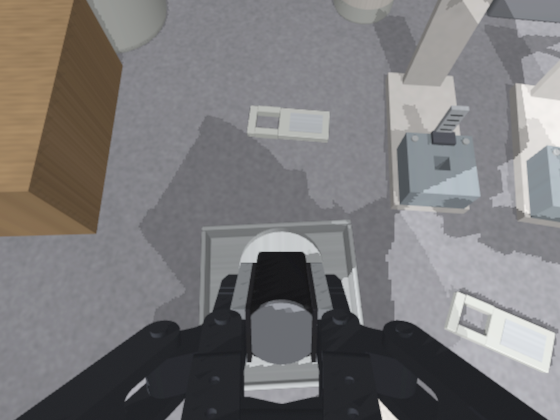

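Emit:
step_arm:
  motion:
    - [35,0,29,0,0,0,255]
    - [65,0,54,0,0,0,255]
    - [85,-1,70,0,0,0,255]
    - [95,-1,79,0,0,0,255]
    - [95,-1,79,0,0,0,255]
    - [95,-1,79,0,0,0,0]
    - [95,-1,79,0,0,0,0]
    - [95,-1,79,0,0,0,0]

```text
time_s: 10.2
eef_pos: [0.4176, 0.3283, 0.0624]
eef_rot: [0.02, 0.899, 0.046, -0.435]
wrist_force: [-0.6, 0.3, -0.0]
opening: 0.871
```

Emit:
step_arm:
  motion:
    - [-40,0,0,0,0,0,0]
    - [-80,0,0,0,0,0,0]
    - [-120,0,0,0,0,0,0]
    - [-120,0,0,0,0,0,0]

```text
time_s: 10.7
eef_pos: [0.3433, 0.322, 0.1589]
eef_rot: [0.019, 0.9, 0.047, -0.433]
wrist_force: [-0.0, -0.1, 0.8]
opening: 0.999
```

Run:
```python
from h import *
print(Tt().round(3),ctrl.get_obs()["opening"],ctrl.get_obs()["wrist_force"]); print(rel([.561,.064,.20],np.radians(87)))
shot("wrist","w5");
```

```text
[[ 0.62   0.102 -0.778  0.343]
 [ 0.069 -0.995 -0.076  0.322]
 [-0.781 -0.006 -0.624  0.159]
 [ 0.     0.     0.     1.   ]] 0.9989966569353023 [-0.00763528 -0.08488401  0.81981458]
(array([  85.2,  278.6, -175.4]), array([  8.4, -38.5,   3.3]))
```

View pics/w5.png

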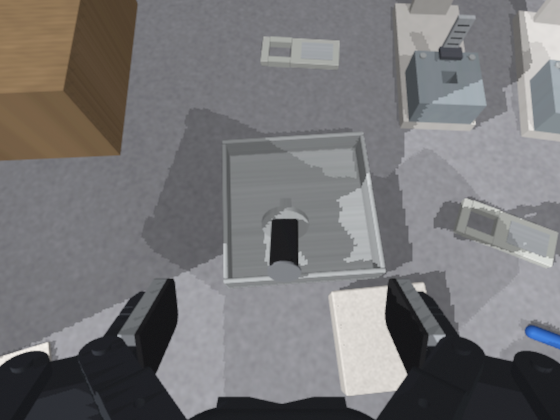

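Run:
```python
from h import *
w=cloud("w5")
for u,v in [(285,222),(285,240),(285,258),(285,270),(285,277),(270,225)]: print(u,v,w[v,u].round(3))
print("corners");C=[]
for u,v in [(224,138),(362,136),(380,270),(225,279)]:
    q=w[v-5:v+6,u-5:u+6].reshape(-1,3); q=q[(q[:,2]>.024)&(q[:,2]<.036)]; C.append(np.median(q,0)); print(C[-1].round(3))
print(np.mean(C,0).round(3))
```

```text
285 222 [0.411 0.326 0.036]
285 240 [0.393 0.324 0.045]
285 258 [0.378 0.323 0.05 ]
285 270 [0.37  0.322 0.045]
285 277 [0.366 0.322 0.038]
270 225 [0.41  0.339 0.026]
corners
[0.483 0.387 0.03 ]
[0.502 0.266 0.03 ]
[0.38  0.246 0.03 ]
[0.361 0.368 0.03 ]
[0.431 0.317 0.03 ]
```

Emit:
step_arm:
  motion:
    - [0,40,-40,2,-10,1,0]
    - [20,100,-80,4,-20,2,0]
    - [50,160,-110,6,-30,3,0]
    - [70,210,-140,8.4,-38.5,3.3,0]
    - [85,279,-175,8.4,-38.5,3.3,0]
    - [85,279,-175,8.4,-38.5,3.3,0]
    - [85,279,-175,8.4,-38.5,3.3,0]
    - [85,279,-175,8.4,-38.5,3.3,0]

```text
time_s: 11.75
eef_pos: [0.5604, 0.0601, 0.1953]
eef_rot: [0.019, -0.704, 0.022, 0.709]
wrist_force: [-0.8, 1.2, 0.3]
opening: 0.996
```

Run:
```python
from h import *
print(Tt().round(3)); shot("wrist","w6"); w=cloud("w6")
print("head",rect(w,(.561,.064),.025,.088,.099)); print("block",rect(w,(.561,.064),.05,.036,.045))
print(rel([.561,.064,.060],np.radians(87)))
```

```text
[[-0.007 -0.058 -0.998  0.56 ]
 [-0.004 -0.998  0.058  0.06 ]
 [-1.     0.005  0.006  0.195]
 [ 0.     0.     0.     1.   ]]
head (1084, (563, 64), (26, 26), 7.2, array([564.,  64.,  94.]))
block (2584, (563, 64), (60, 61), 87.1, array([571.,  55.,  42.]))
(array([135.3,  -3. ,  -2.4]), array([-0.2,  0.4, -0.2]))
```

Emit:
step_arm:
  motion:
    - [60,-3,-2,0,0,0,0]
    - [110,-3,-2,0,0,0,0]
    - [133,-3,-2,0,0,0,0]
    - [133,-3,-2,0,0,0,0]
    - [133,-3,-2,0,0,0,255]
    - [133,-3,-2,0,0,0,255]
    - [133,-3,-2,0,0,0,255]
    - [133,-3,-2,0,0,0,255]
    - [133,-3,-2,0,0,0,255]
    - [133,-3,-2,0,0,0,255]

```text
time_s: 13.05
eef_pos: [0.5625, 0.0646, 0.0652]
eef_rot: [0.018, -0.706, 0.02, 0.708]
wrist_force: [-0.7, 1.9, 5.4]
opening: 0.244
```

Emit:
step_arm:
  motion:
    - [0,0,0,0,0,0,255]
    - [0,0,0,0,0,0,255]

```text
time_s: 13.3
eef_pos: [0.5625, 0.0645, 0.0652]
eef_rot: [0.018, -0.706, 0.02, 0.708]
wrist_force: [-2.8, 1.8, 7.2]
opening: 0.249
```

Emit:
step_arm:
  motion:
    - [-1,0,0,0,0,0,255]
    - [-1.5,0,0,0,0,0,255]
    - [-2,0,0,0,0,0,255]
    - [-2.5,0,0,0,0,0,255]
    - [-3,0,0,0,0,0,255]
    - [-3,0,0,0,0,0,255]

```text
time_s: 14.05
eef_pos: [0.5624, 0.0645, 0.067]
eef_rot: [0.018, -0.706, 0.02, 0.708]
wrist_force: [4.5, 3.9, -2.7]
opening: 0.247
```

Emit:
step_arm:
  motion:
    - [-0.6,0,0,0,0,0,255]
    - [-1.2,0,0,0,0,0,255]
    - [-1.8,0,0,0,0,0,255]
    - [-2.4,0,0,0,0,0,255]
    - [-3,0,0,0,0,0,255]
    - [-3,0,0,0,0,0,255]

```text
time_s: 14.8
eef_pos: [0.5623, 0.0645, 0.0696]
eef_rot: [0.018, -0.706, 0.02, 0.708]
wrist_force: [4.1, 3.9, -6.4]
opening: 0.246
```

Emit:
step_arm:
  motion:
    - [-0.7,0,0,0,0,0,255]
    - [-1.4,0,0,0,0,0,255]
    - [-2.1,0,0,0,0,0,255]
    - [-2.8,0,0,0,0,0,255]
    - [-3.5,0,0,0,0,0,255]
    - [-3.5,0,0,0,0,0,255]
    - [-3.5,0,0,0,0,0,255]

```text
time_s: 15.68
eef_pos: [0.5623, 0.0645, 0.0726]
eef_rot: [0.018, -0.706, 0.02, 0.708]
wrist_force: [6.7, 3.7, -10.0]
opening: 0.245
```

Run:
```python
from h import *
for i in range(3):
    shot("top","t3"); o=ctrl.get_obs(); print(o["wrist_force"].round(1),o["eef_pos"].round(4))
```

```text
[  6.5   3.6 -10.1] [0.5623 0.0645 0.0726]
[ 8.   3.8 -9.5] [0.5623 0.0645 0.0725]
[  7.1   3.5 -10.3] [0.5623 0.0645 0.0725]
```

Emit:
step_arm:
  motion:
    - [-0.7,0,0,0,0,0,255]
    - [-1.4,0,0,0,0,0,255]
    - [-2.1,0,0,0,0,0,255]
    - [-2.8,0,0,0,0,0,255]
    - [-3.5,0,0,0,0,0,255]
    - [-4,0,0,0,0,0,255]
    - [-4,0,0,0,0,0,255]
    - [-4,0,0,0,0,0,255]

```text
time_s: 16.82
eef_pos: [0.5623, 0.0645, 0.0759]
eef_rot: [0.018, -0.706, 0.02, 0.708]
wrist_force: [9.5, 4.4, -14.0]
opening: 0.244
```

Run:
```python
from h import *
for i in range(2):
    shot("top","t3"); o=ctrl.get_obs(); print(o["wrist_force"].round(1),o["eef_pos"].round(4))
```

```text
[  9.4   4.1 -14.8] [0.5623 0.0645 0.076 ]
[  9.3   3.5 -14.4] [0.5622 0.0645 0.076 ]
```

Emit:
step_arm:
  motion:
    - [3,0,0,0,0,0,255]
    - [6,0,0,0,0,0,255]
    - [9,0,0,0,0,0,255]
    - [11.5,0,0,0,0,0,255]
    - [11.5,0,0,0,0,0,255]
    - [11.5,0,0,0,0,0,0]
    - [11.5,0,0,0,0,0,0]
    - [11.5,0,0,0,0,0,0]
    - [-45,0,0,0,0,0,0]
    - [-105,0,0,0,0,0,0]

```text
time_s: 18.18
eef_pos: [0.5613, 0.0645, 0.1828]
eef_rot: [0.018, -0.704, 0.021, 0.709]
wrist_force: [1.7, 0.1, -0.0]
opening: 0.997
```

Run:
```python
from h import *
print(Tt().round(3)); shot("wrist","w7"); w=cloud("w7")
print("headC",rect(w,(.561,.064),.025,.085,.12))
print(rel([.529,-.063,.19],np.radians(88)))
```

```text
[[-0.007 -0.054 -0.999  0.561]
 [-0.004 -0.999  0.054  0.065]
 [-1.     0.004  0.007  0.183]
 [ 0.     0.     0.     1.   ]]
headC (1217, (563, 64), (25, 26), 87.3, array([564.,  64.,  94.]))
(array([  3.3, 129.2,  30.6]), array([-1.1, -0.4, -0.3]))
```

Emit:
step_arm:
  motion:
    - [-5,60,25,0,0,0,0]
    - [-5,120,28,-1.1,0,0,0]
    - [0,128,29,-1.1,-0.4,0,0]
    - [0,128,29,-1.1,-0.4,0,0]
    - [0,128,29,-1.1,-0.4,0,0]

```text
time_s: 18.85
eef_pos: [0.5265, -0.0604, 0.1829]
eef_rot: [0.011, -0.703, 0.013, 0.711]
wrist_force: [0.3, 0.7, -0.2]
opening: 1.001
```

Run:
```python
from h import *
shot("wrist","w8"); w=cloud("w8"); print(Tt().round(3))
print("head",rect(w,(.529,-.063),.025,.088,.099)); print("block",rect(w,(.529,-.063),.05,.036,.045))
print(rel([.529,-.063,.062],np.radians(88)))
```

```text
[[-0.011 -0.033 -0.999  0.527]
 [-0.003 -0.999  0.033 -0.06 ]
 [-1.     0.004  0.011  0.183]
 [ 0.     0.     0.     1.   ]]
head (1200, (530, -63), (26, 26), 81.9, array([531., -63.,  94.]))
block (2807, (530, -63), (60, 61), 87.8, array([539., -58.,  42.]))
(array([121. ,   2.3,  -3.9]), array([ 0.1,  0.6, -0.2]))
```

Emit:
step_arm:
  motion:
    - [60,2,-4,0,0.5,0,0]
    - [105,2,-4,0,0.5,0,0]
    - [119,2,-4,0,0.5,0,0]
    - [119,2,-4,0,0.5,0,0]
    - [119,2,-4,0,0.5,0,255]
    - [119,2,-4,0,0.5,0,255]
    - [119,2,-4,0,0.5,0,255]
    - [119,2,-4,0,0.5,0,255]
    - [119,2,-4,0,0.5,0,255]
    - [119,2,-4,0,0.5,0,255]

```text
time_s: 20.15
eef_pos: [0.5297, -0.0629, 0.0654]
eef_rot: [0.012, -0.707, 0.013, 0.707]
wrist_force: [-0.1, 7.5, 8.3]
opening: 0.249
```

Emit:
step_arm:
  motion:
    - [-1,0,0,0,0,0,255]
    - [-1.5,0,0,0,0,0,255]
    - [-2,0,0,0,0,0,255]
    - [-2.5,0,0,0,0,0,255]
    - [-3,0,0,0,0,0,255]
    - [-3,0,0,0,0,0,255]

```text
time_s: 20.9
eef_pos: [0.5296, -0.0629, 0.0671]
eef_rot: [0.012, -0.707, 0.013, 0.707]
wrist_force: [4.5, 6.1, -4.4]
opening: 0.244
```

Emit:
step_arm:
  motion:
    - [-0.6,0,0,0,0,0,255]
    - [-1.2,0,0,0,0,0,255]
    - [-1.8,0,0,0,0,0,255]
    - [-2.4,0,0,0,0,0,255]
    - [-3,0,0,0,0,0,255]
    - [-3,0,0,0,0,0,255]
    - [-3,0,0,0,0,0,255]

```text
time_s: 21.78
eef_pos: [0.5296, -0.0628, 0.0696]
eef_rot: [0.012, -0.707, 0.013, 0.707]
wrist_force: [4.8, 5.6, -7.9]
opening: 0.25
```

Emit:
step_arm:
  motion:
    - [-0.6,0,0,0,0,0,255]
    - [-1.2,0,0,0,0,0,255]
    - [-1.8,0,0,0,0,0,255]
    - [-2.4,0,0,0,0,0,255]
    - [-2.4,0,0,0,0,0,255]
    - [-2.4,0,0,0,0,0,255]

```text
time_s: 22.52
eef_pos: [0.5295, -0.0629, 0.0715]
eef_rot: [0.012, -0.707, 0.013, 0.707]
wrist_force: [6.9, 4.8, -12.2]
opening: 0.245
```

Run:
```python
from h import *
for i in range(3):
    shot("top","t3"); o=ctrl.get_obs(); print(o["wrist_force"].round(1),o["eef_pos"].round(4))
```

```text
[  7.6   4.5 -11.6] [ 0.5295 -0.0629  0.0716]
[  7.3   4.9 -11.3] [ 0.5295 -0.0629  0.0716]
[  7.4   4.1 -11.6] [ 0.5295 -0.0629  0.0715]
```

Emit:
step_arm:
  motion:
    - [-0.5,0,0,0,0,0,255]
    - [-1,0,0,0,0,0,255]
    - [-1.6,0,0,0,0,0,255]
    - [-1.6,0,0,0,0,0,255]

```text
time_s: 23.18
eef_pos: [0.5295, -0.0629, 0.0729]
eef_rot: [0.012, -0.707, 0.013, 0.707]
wrist_force: [8.3, 3.6, -14.2]
opening: 0.248
```

Emit:
step_arm:
  motion:
    - [2,0,0,0,0,0,255]
    - [4,0,0,0,0,0,255]
    - [6,0,0,0,0,0,255]
    - [8,0,0,0,0,0,255]
    - [8,0,0,0,0,0,255]
    - [8,0,0,0,0,0,0]
    - [8,0,0,0,0,0,0]
    - [8,0,0,0,0,0,0]
    - [-45,0,0,0,0,0,0]
    - [-105,0,0,0,0,0,0]

```text
time_s: 24.42
eef_pos: [0.5283, -0.0635, 0.1794]
eef_rot: [0.011, -0.705, 0.014, 0.709]
wrist_force: [1.7, 0.1, 0.1]
opening: 1.003
```

Run:
```python
from h import *
print(Tt().round(3)); shot("wrist","w9"); w=cloud("w9")
print("headB",rect(w,(.529,-.063),.025,.085,.12)); p=load("w9")[0].astype(int)
for n,c in [("a",(.437,-.141)),("b",(.43,-.004)),("c",(.428,.119))]:
    m=(np.abs(w[...,2]-.008)<.005)&(np.hypot(w[...,0]-c[0],w[...,1]-c[1])<.06)
    print(n,rect(w,c,.048,.0045,.014))
```

```text
[[-0.005 -0.035 -0.999  0.528]
 [-0.003 -0.999  0.035 -0.064]
 [-1.     0.003  0.005  0.179]
 [ 0.     0.     0.     1.   ]]
headB (1242, (530, -63), (26, 26), 77.0, array([531., -63.,  94.]))
a (2204, (435, -133), (81, 36), 83.6, array([ 437., -138.,    8.]))
b (2132, (424, 3), (35, 78), 21.0, array([427.,  -4.,   8.]))
c (2257, (430, 127), (79, 36), 72.5, array([430., 122.,   8.]))
```

View pics/w9.png

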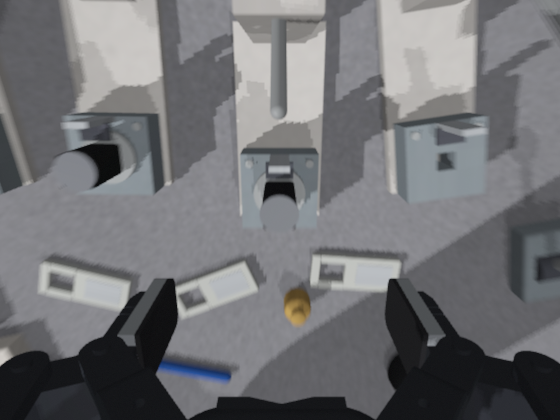

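Run:
```python
from h import *
print(rel([.424,.105,.17],np.radians(162.5)))
```

```text
(array([  16.9, -166.3,  115.3]), array([-74.5,  -0.1,  -0.7]))
```

Emit:
step_arm:
  motion:
    - [10,-60,50,-10.6,0,0,0]
    - [10,-110,90,-21,0,0,0]
    - [12,-166,115,-31.5,0,0,0]
    - [12,-166,115,-42,0,0,0]
    - [12,-166,115,-52.5,0,0,0]
    - [12,-166,115,-63,0,0,0]
    - [12,-166,115,-74.5,0,-0.7,0]
    - [12,-166,115,-74.5,0,-0.7,0]
    - [12,-166,115,-74.5,0,-0.7,0]

```text
time_s: 25.6
eef_pos: [0.4202, 0.1061, 0.1668]
eef_rot: [-0.414, -0.57, -0.42, 0.572]
wrist_force: [-0.5, 0.3, -0.2]
opening: 0.999
```

```bash
cat >> h.py <<'E'
def tag(w,c,phi):
    "refine tag centre and eye direction, phi initial (deg)"
    for r in (.06,.055,.052):
        m=(w[...,2]>.0045)&(w[...,2]<.013)&(np.hypot(w[...,0]-c[0],w[...,1]-c[1])<r)
        pt=(w[m][:,:2]*1000).astype(np.float32); (a,b),s,g=cv2.minAreaRect(pt); c=(a/1000,b/1000)
    g=g if s[0]>s[1] else g+90
    g+=180*round((phi-g)/180); return np.array(c),s,g
E
python3 - <<'E'
from h import *
shot("wrist","w10"); w=cloud("w10"); T=Tt(); print(T.round(3)); c,s,g=tag(w,(.43,.123),72); print(c,s,g)
G=c-.020*np.array([np.cos(np.radians(g)),np.sin(np.radians(g))]); print(G, rel([*G,-.001],np.radians(g+90)))
E
```

```text
[[-0.009  0.953 -0.304  0.42 ]
 [ 0.005 -0.304 -0.953  0.106]
 [-1.    -0.01  -0.002  0.167]
 [ 0.     0.     0.     1.   ]]
[0.43152423 0.12972723] (82.89950561523438, 34.07498550415039) 72.45990753173828
[0.42549677 0.11065711] (array([167.8,   5.3,  -5.5]), array([-0.1, -0.1,  0.6]))
```

View pics/w10.png

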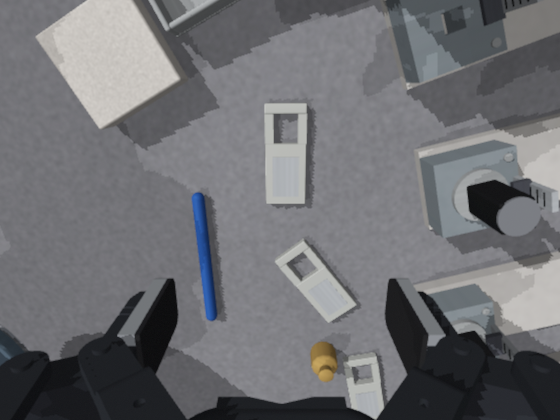

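Emit:
step_arm:
  motion:
    - [60,5,-5,0,0,0,0]
    - [115,5,-5,0,0,0,0]
    - [150,5,-5,0,0,0,0]
    - [165,5,-5,0,0,0.6,60]
    - [168,5,-5,0,0,0.6,60]
    - [168,5,-5,0,0,0.6,255]
    - [168,5,-5,0,0,0.6,255]
    - [168,5,-5,0,0,0.6,255]
    - [168,5,-5,0,0,0.6,255]
    - [168,5,-5,0,0,0.6,255]

```text
time_s: 26.9
eef_pos: [0.4262, 0.1104, 0.0001]
eef_rot: [0.418, 0.572, 0.418, -0.569]
wrist_force: [-1.4, 0.1, 6.3]
opening: 0.378
```

Emit:
step_arm:
  motion:
    - [-10,0,0,0,0,0,255]
    - [-40,0,0,0,0,0,255]
    - [-90,0,0,0,0,0,255]
    - [-140,0,0,0,0,0,255]
    - [-140,0,0,0,0,0,255]

```text
time_s: 27.52
eef_pos: [0.4283, 0.1101, 0.1437]
eef_rot: [0.42, 0.574, 0.416, -0.567]
wrist_force: [0.4, 0.8, 0.2]
opening: 0.381
```

Run:
```python
from h import *
shot("wrist","w11"); print(Tt().round(3),ctrl.get_obs()["opening"],ctrl.get_obs()["wrist_force"])
```

```text
[[ 0.007  0.954 -0.301  0.426]
 [ 0.002 -0.301 -0.954  0.11 ]
 [-1.     0.006 -0.004  0.141]
 [ 0.     0.     0.     1.   ]] 0.37621402073658616 [ 0.16448627 -0.29697716 -0.50541904]
```

View pics/w11.png

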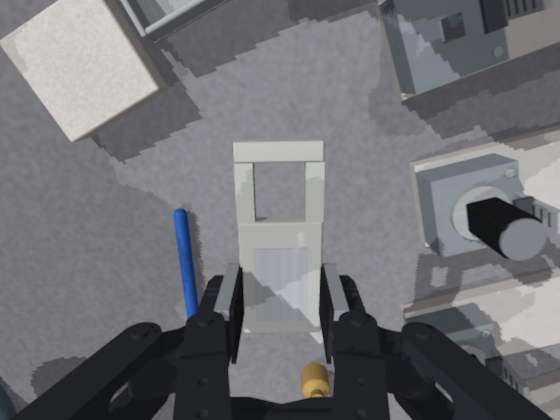

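```bash
cat >> h.py <<'E'
def held(tagn):
    i=ctrl.camera_info("wrist"); H=i["hand_eye"]; p,d,T,k=load(tagn)
    w=cloud(tagn); q=(w-T[:3,3])@T[:3,:3]; q=q@H[:3,:3].T+H[:3,3]; q=q*1000  # tool frame mm
    m=(np.abs(q[...,0])<14)&(np.abs(q[...,1])<24)&(q[...,2]<-12)&(q[...,2]>-75)
    pt=q[m]; r=cv2.minAreaRect(pt[:,1:].astype(np.float32)); A=np.c_[pt[:,1:],np.ones(len(pt))]
    return r, np.linalg.lstsq(A,pt[:,0],rcond=None)[0], pt.min(0), pt.max(0)
E
python3 - <<'E'
from h import *
print(held("w11"))
E
```

```text
(((0.6293182373046875, -37.182395935058594), (50.79591751098633, 34.1721305847168), 89.26981353759766), array([-1.01862004e-03, -1.51962351e-02, -8.46399366e+00]), array([-10.43306395, -16.71740754, -62.74564536]), array([  0.86803836,  17.97801383, -12.00064008]))
```

```bash
cat >> h.py <<'E'
def hang(root,yaw,E,s):
    c,sn=np.cos(yaw),np.sin(yaw); r=2**-.5
    d=np.array([-c*r,-sn*r,r]); u=np.array([c*r,sn*r,r]); M=np.stack([-d,np.cross(-u,-d),-u],1)
    P=np.array(root)+s*d-M@(np.array(E)/1000); T=Tt()
    return P.round(3),(T[:3,:3].T@(P-T[:3,3])*1000).round(1),R.from_matrix(T[:3,:3].T@M).as_rotvec(degrees=True).round(1)
E
python3 - <<'E'
from h import *
for n,tags in (("C",("w6","w7")),("B",("w8","w9"))):
    pl,y=((.5620,.064),np.radians(-3)) if n=="C" else ((.5295,-.063),np.radians(-2.1))
    root=np.array([pl[0]+.11*np.cos(y),pl[1]+.11*np.sin(y),.125]); d=np.array([-np.cos(y),-np.sin(y),1])*.5**.5
    tip=root+.055*d; print(n,"root",root.round(4),"tip",tip.round(4))
    for t in tags+("scene0","top0"):
        w=cloud(t); a=w-root; x=a@np.array([np.cos(y),np.sin(y),0]); yy=a@np.array([-np.sin(y),np.cos(y),0])
        for lo,hi in((-.04,-.028),(-.028,-.012)):
            m=(x>lo)&(x<hi)&(np.abs(yy)<.02)&(w[...,2]>.125)
            if m.sum()>5: q=np.stack([x[m],yy[m],w[...,2][m]-.125],1)*1000; print(t,m.sum(),np.median(q,0).round(1),"s+off",((q[:,2]+q[:,0])).mean().round(1),q[:,1].min().round(1),q[:,1].max().round(1))
print(hang([.6718,.0582,.125],np.radians(-3),[-4,.6,-42.6],.085),hang([.6718,.0582,.125],np.radians(-3),[-4,.6,-42.6],.2))
E
```

```text
C root [0.6718 0.0582 0.125 ] tip [0.633  0.0603 0.1639]
w6 406 [-34.3   0.3  39.4] s+off 4.8 -2.9 3.7
w6 487 [-20.3   0.4  25.7] s+off 5.4 -2.9 3.6
w7 484 [-34.    0.1  39. ] s+off 4.9 -3.0 3.6
w7 580 [-20.1   0.4  25.3] s+off 5.2 -3.3 3.7
scene0 29 [-33.3   0.7  38. ] s+off 4.8 -2.8 4.0
scene0 44 [-20.5   0.9  24.2] s+off 4.1 -2.8 3.9
top0 9 [-33.8  -0.9  39.2] s+off 3.3 -4.1 2.2
top0 12 [-21.3  -1.8  23.7] s+off 2.6 -4.2 2.4
B root [ 0.6394 -0.067   0.125 ] tip [ 0.6006 -0.0656  0.1639]
w8 487 [-34.    0.4  38.9] s+off 4.5 -3.2 3.4
w8 557 [-20.2   0.3  25.1] s+off 4.9 -3.3 3.4
w9 511 [-33.9   0.1  38.7] s+off 4.5 -3.3 3.6
w9 568 [-20.4   0.1  25.3] s+off 5.0 -3.0 3.7
scene0 30 [-33.    1.8  37.4] s+off 3.4 -3.0 4.0
scene0 38 [-19.9   1.5  24.1] s+off 4.1 -2.4 4.0
top0 11 [-36.   -0.3  38.2] s+off 2.8 -3.1 2.1
top0 13 [-20.7   0.   23.4] s+off 3.0 -4.0 2.6
(array([0.585, 0.063, 0.152]), array([ -9.9, 164.9,  -3. ]), array([71.4, 37.8, 29.4])) (array([0.503, 0.068, 0.233]), array([-91.8,  86.6,  17. ]), array([71.4, 37.8, 29.4]))
```

Emit:
step_arm:
  motion:
    - [-50,0,0,8,4.2,3.3,255]
    - [-80,15,2,16,8.4,6.5,255]
    - [-92,30,4,24,12.6,9.8,255]
    - [-92,40,6,32,16.8,13,255]
    - [-92,50,8,40,21,16.3,255]
    - [-92,60,10,48,25.2,19.6,255]
    - [-92,70,12,56,29.4,22.9,255]
    - [-92,80,15,64,33.6,26.2,255]
    - [-92,87,17,71.4,37.8,29.4,255]
    - [-92,87,17,71.4,37.8,29.4,255]

```text
time_s: 28.82
eef_pos: [0.5005, 0.0683, 0.2276]
eef_rot: [-0.01, 0.922, -0.023, -0.388]
wrist_force: [0.7, 0.6, -0.8]
opening: 0.378
```

Emit:
step_arm:
  motion:
    - [0,0,0,0,0,0,255]
    - [0,0,0,0,0,0,255]

```text
time_s: 29.08
eef_pos: [0.5029, 0.0672, 0.2311]
eef_rot: [-0.01, 0.922, -0.024, -0.385]
wrist_force: [-0.5, -0.4, 0.2]
opening: 0.371
```

Run:
```python
from h import *
print(Tt().round(3),ctrl.get_obs()["opening"]); shot("wrist","w12"); h=held("w12"); print(h)
E=[-4,.6,-42.6]
for s in(.085,.06,.028): print(hang([.6718,.0582,.125],np.radians(-3),E,s))
```

```text
[[ 0.702 -0.052 -0.71   0.503]
 [-0.036 -0.999  0.037  0.067]
 [-0.711  0.    -0.703  0.231]
 [ 0.     0.     0.     1.   ]] 0.37103580461727836
(((0.45427703857421875, -37.875823974609375), (51.74937438964844, 44.820980072021484), 89.99710083007812), array([ 1.92204231e-03, -1.78432023e-02, -7.92239602e+00]), array([-13.97842479, -21.95490885, -63.75121274]), array([  1.29987827,  22.8660759 , -12.00017802]))
(array([0.585, 0.063, 0.152]), array([113.6,  -0.5,  -2.5]), array([0. , 0.3, 0. ]))
(array([0.602, 0.062, 0.134]), array([138.6,  -0.5,  -2.7]), array([0. , 0.3, 0. ]))
(array([0.625, 0.061, 0.112]), array([170.6,  -0.4,  -2.8]), array([0. , 0.3, 0. ]))
```

Emit:
step_arm:
  motion:
    - [50,0,-2,0,0.3,0,255]
    - [100,0,-2.5,0,0.3,0,255]
    - [114,-0.5,-2.5,0,0.3,0,255]
    - [114,-0.5,-2.5,0,0.3,0,255]

```text
time_s: 29.62
eef_pos: [0.5844, 0.0634, 0.1498]
eef_rot: [-0.01, 0.923, -0.024, -0.384]
wrist_force: [-0.5, 0.8, -0.4]
opening: 0.376
```

Run:
```python
from h import *
print(Tt()[:3,3].round(3),ctrl.get_obs()["opening"]); shot("wrist","w13")
E=[-4,.6,-42.6]
for s in(.06,.028): print(hang([.6718,.0582,.125],np.radians(-3),E,s))
```

```text
[0.584 0.063 0.15 ] 0.37568914661360153
(array([0.602, 0.062, 0.134]), array([24.3,  0.2, -0.9]), array([-0. ,  0.1,  0. ]))
(array([0.625, 0.061, 0.112]), array([56.3,  0.2, -1. ]), array([-0. ,  0.1,  0. ]))
```

View pics/w13.png

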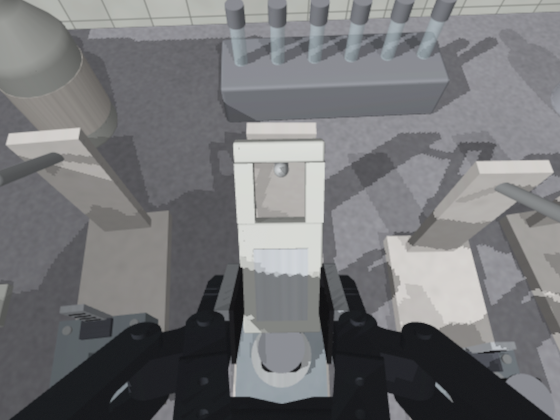

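Emit:
step_arm:
  motion:
    - [14,0,-1,0,0,0,255]
    - [28,0,-1,0,0,0,255]
    - [42,0,-1,0,0,0,255]
    - [52,0,-1,0,0,0,255]
    - [56,0,-1,0,0,0,255]
    - [56,0,-1,0,0,0,255]

```text
time_s: 30.42
eef_pos: [0.6252, 0.0616, 0.1142]
eef_rot: [-0.01, 0.924, -0.024, -0.382]
wrist_force: [-0.4, 0.1, -0.5]
opening: 0.376
```

Run:
```python
from h import *
print(Tt()[:3,3].round(3),ctrl.get_obs()["opening"],ctrl.get_obs()["wrist_force"]); shot("wrist","w14")
```

```text
[0.625 0.062 0.114] 0.375815070568045 [-0.42976924  0.05738583 -0.4703606 ]
```

View pics/w14.png

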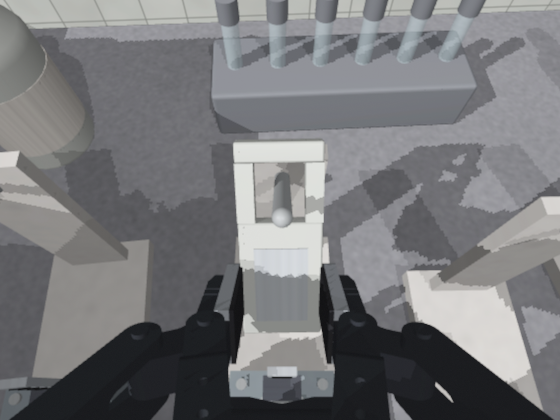

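Emit:
step_arm:
  motion:
    - [0,0,0,0,0,0,130]
    - [0,0,0,0,0,0,100]
    - [0,0,0,0,0,0,60]
    - [0,0,0,0,0,0,60]
    - [-15,0,0,0,0,0,60]
    - [-45,0,0,0,0,0,60]
    - [-100,0,0,0,0,0,60]
    - [-160,0,0,0,0,0,0]
    - [-160,0,0,0,0,0,0]

```text
time_s: 31.6
eef_pos: [0.5129, 0.0676, 0.2343]
eef_rot: [-0.009, 0.927, -0.024, -0.375]
wrist_force: [1.5, -0.6, 0.2]
opening: 0.998
```

Run:
```python
from h import *
print(Tt()[:3,3].round(3),ctrl.get_obs()["opening"]); shot("wrist","w15")
w=cloud("w15"); y=np.radians(-3);a=w-[.6718,.0582,.125]; x=a@np.array([np.cos(y),np.sin(y),0]); yy=a@np.array([-np.sin(y),np.cos(y),0])
for zl in range(60,170,10):
    z=w[...,2]*1000; m=(z>zl)&(z<zl+10)&(np.abs(yy)<.019)&(x>-.08)&(x<.004)
    if m.sum()>3: print(zl,m.sum(),(np.percentile(x[m],[5,50,95])*1000).round(1),(yy[m].min()*1000).round(1),(yy[m].max()*1000).round(1))
m=(x>-.08)&(x<-.001)&(np.abs(yy)<.03)&(w[...,2]>.06); v,u=np.nonzero(m); print(u.min(),u.max(),v.min(),v.max())
T=Tt(); g=np.radians(111); print(rel([.41,.0,.2],g+np.pi/2))
```

```text
[0.513 0.068 0.234] 0.9977170979521841
60 129 [-7.7 -7.   0.8] -19.0 18.9
70 197 [-8.2 -7.5  0.7] -18.7 18.5
80 209 [-79.5  -7.4   0.8] -19.0 18.9
90 221 [-8.2 -7.4  0.8] -18.8 18.7
100 231 [-7.9 -7.1  0.8] -19.0 19.0
110 320 [-7.7 -6.   1.4] -18.9 17.6
120 209 [-7.7 -6.3  1.4] -18.9 18.7
130 183 [-7.7 -6.9  1.6] -18.7 18.6
140 469 [-8.  -5.7  0. ] -18.9 19.0
150 19 [-30.6 -24.8 -20. ] -3.1 3.4
160 83 [-41.4 -39.  -30.9] -2.9 3.2
260 300 129 243
(array([-49.1,  72.8,  91.2]), array([ 62.3, -40.3,  26.2]))
```

```bash
cat >> h.py <<'E'
def down(P,eye):
    T=Tt(); e=np.radians(eye); x=np.array([0,0,-1.]); z=-np.array([np.cos(e),np.sin(e),0]); M=np.stack([x,np.cross(z,x),z],1)
    return (T[:3,:3].T@(np.array(P)-T[:3,3])*1000).round(1),R.from_matrix(T[:3,:3].T@M).as_rotvec(degrees=True).round(1)
E
python3 - <<'E'
from h import *
shot("top","top4"); w=cloud("top4"); print(tag(w,(.426,-.001),111),tag(cloud("w10"),(.426,-.001),111))
print(down([.43,-.02,.18],111))
E
```

```text
(array([ 0.41170947, -0.00068945]), (97.82720947265625, 88.43184661865234), 26.52798080444336) (array([0.42283392, 0.00635989]), (34.438838958740234, 84.43582153320312), 110.5990047454834)
(array([-21.4,  91.7,  88.3]), array([-107.2,  -29. ,  -44.6]))
```

Emit:
step_arm:
  motion:
    - [-20,10,20,-9,-2.4,-3.7,0]
    - [-21,30,40,-18,-4.8,-7.4,0]
    - [-21,50,60,-27,-7.2,-11.1,0]
    - [-21,70,75,-36,-9.6,-14.8,0]
    - [-21,80,88,-45,-12,-18.5,0]
    - [-21,92,88,-54,-14.4,-22.2,0]
    - [-21,92,88,-63,-16.8,-25.9,0]
    - [-21,92,88,-72,-19.2,-29.6,0]
    - [-21,92,88,-81,-21.7,-33.4,0]
    - [-21,92,88,-90,-24.1,-37.2,0]

```text
time_s: 32.95
eef_pos: [0.4294, -0.0203, 0.1752]
eef_rot: [0.482, 0.586, 0.481, -0.439]
wrist_force: [-0.2, -0.2, 0.5]
opening: 1.0
```

Run:
```python
from h import *
print(Tt().round(3)); shot("wrist","w16"); print(tag(cloud("w16"),(.423,.006),111)); print(down([.43,-.02,.18],110.6))
```

```text
[[ 0.151  0.987 -0.051  0.429]
 [ 0.141 -0.073 -0.987 -0.02 ]
 [-0.978  0.142 -0.151  0.175]
 [ 0.     0.     0.     1.   ]]
(array([0.42296399, 0.00594169]), (33.95988082885742, 84.10841369628906), 110.47253799438477)
(array([-4. ,  0.2, -1. ]), array([-23.7,  -6.7,  -9.8]))
```

Emit:
step_arm:
  motion:
    - [-4,0,-1,-10,-2.8,-4.1,90]
    - [-4,0,-1,-20,-5.6,-8.2,90]
    - [-4,0,-1,-23.7,-6.7,-9.8,90]
    - [-4,0,-1,-23.7,-6.7,-9.8,90]
    - [-4,0,-1,-23.7,-6.7,-9.8,90]

```text
time_s: 33.62
eef_pos: [0.4287, -0.0197, 0.1808]
eef_rot: [0.579, 0.409, 0.578, -0.404]
wrist_force: [0.4, 0.7, 0.2]
opening: 0.645
```

Run:
```python
from h import *
print(Tt().round(3),ctrl.get_obs()["opening"]); shot("wrist","w17"); c,s,g=tag(cloud("w17"),(.423,.006),111); print(c,s,g)
G=c-.020*np.array([np.cos(np.radians(g)),np.sin(np.radians(g))]); print(G,down([*G,-.001],g))
```

```text
[[ 0.006  0.941  0.339  0.429]
 [ 0.004  0.339 -0.941 -0.02 ]
 [-1.     0.007 -0.002  0.181]
 [ 0.     0.     0.     1.   ]] 0.6454218372379396
[0.42296777 0.00629369] (34.003868103027344, 83.8580551147461) 110.38380813598633
[ 0.42993392 -0.01245392] (array([182.2,   2.2,  -6.4]), array([-0.6, -0. , -0.4]))
```

Emit:
step_arm:
  motion:
    - [60,2,-6,0,0,0,90]
    - [115,2,-6,0,0,0,90]
    - [155,2,-6,-0.6,0,0,90]
    - [175,2,-6,-0.6,0,-0.4,90]
    - [182,2,-6,-0.6,0,-0.4,90]
    - [182,2,-6,-0.6,0,-0.4,90]
    - [182,2,-6,-0.6,0,-0.4,255]
    - [182,2,-6,-0.6,0,-0.4,255]
    - [182,2,-6,-0.6,0,-0.4,255]
    - [182,2,-6,-0.6,0,-0.4,255]

```text
time_s: 34.92
eef_pos: [0.4318, -0.0136, 0.0018]
eef_rot: [0.583, 0.403, 0.58, -0.402]
wrist_force: [-2.1, -0.5, 6.0]
opening: 0.373
```

Emit:
step_arm:
  motion:
    - [-10,0,0,0,0,0,255]
    - [-40,0,0,0,0,0,255]
    - [-90,0,0,0,0,0,255]
    - [-145,0,0,0,0,0,255]
    - [-190,0,0,0,0,0,255]
    - [-190,0,0,0,0,0,255]
    - [-190,0,0,0,0,0,255]

```text
time_s: 35.8
eef_pos: [0.43, -0.0129, 0.1904]
eef_rot: [0.582, 0.403, 0.58, -0.403]
wrist_force: [0.4, 0.4, -0.5]
opening: 0.37
```

Run:
```python
from h import *
print(Tt().round(3),ctrl.get_obs()["opening"]); shot("wrist","w18"); print(held("w18"))
print(hang([.6394,-.067,.125],np.radians(-2.1),[-4,.6,-42.6],.2))
```

```text
[[ 0.002  0.936  0.351  0.43 ]
 [-0.001  0.351 -0.936 -0.013]
 [-1.     0.002  0.002  0.19 ]
 [ 0.     0.     0.     1.   ]] 0.37026546475789684
(((0.2697887420654297, -38.02826690673828), (52.726417541503906, 34.125606536865234), 88.77374267578125), array([ 2.23048014e-03, -1.07487008e-02, -6.85586848e+00]), array([ -9.28644407, -17.16468539, -64.6565966 ]), array([  1.85479764,  17.63827684, -12.00180396]))
(array([ 0.471, -0.06 ,  0.233]), array([-43.9,  22.1,  58.9]), array([106. ,  29.2,  43.9]))
```

Emit:
step_arm:
  motion:
    - [-20,0,5,9.5,2.6,3.9,255]
    - [-44,2,10,19,5.2,7.8,255]
    - [-44,5,15,28.5,7.8,11.7,255]
    - [-44,8,20,38,10.5,15.6,255]
    - [-44,11,30,47.5,13.1,19.6,255]
    - [-44,14,40,57,15.7,23.6,255]
    - [-44,18,50,66.5,18.3,27.5,255]
    - [-44,22,59,76,20.9,31.5,255]
    - [-44,22,59,85.5,23.5,35.4,255]
    - [-44,22,59,95,26.2,39.3,255]

```text
time_s: 37.1
eef_pos: [0.4706, -0.0604, 0.2323]
eef_rot: [0.062, 0.91, 0.054, -0.406]
wrist_force: [0.5, -0.1, -1.1]
opening: 0.371
```

Run:
```python
from h import *
print(Tt().round(3),ctrl.get_obs()["opening"]); 
print(hang([.6394,-.067,.125],np.radians(-2.1),[-2.5,.3,-44.2],.2))
```

```text
[[ 0.664  0.15  -0.733  0.471]
 [ 0.048 -0.986 -0.158 -0.06 ]
 [-0.746  0.069 -0.662  0.232]
 [ 0.     0.     0.     1.   ]] 0.37095717531596245
(array([ 0.469, -0.06 ,  0.233]), array([-2.1, -0.2,  0.8]), array([10.5,  3. ,  4.5]))
```

Emit:
step_arm:
  motion:
    - [-2,0,1,6,1.7,2.6,255]
    - [-2,0,1,10.5,3,4.5,255]
    - [-2,0,1,10.5,3,4.5,255]
    - [-2,0,1,10.5,3,4.5,255]

```text
time_s: 37.6
eef_pos: [0.4693, -0.0607, 0.2346]
eef_rot: [-0.003, 0.924, -0.014, -0.383]
wrist_force: [-0.2, -0.2, 0.2]
opening: 0.373
```

Emit:
step_arm:
  motion:
    - [50,0,0,0,0,0,255]
    - [100,0,0,0,0,0,255]
    - [115,0,0,0,0,0,255]
    - [115,0,0,0,0,0,255]
    - [115,0,0,0,0,0,255]

```text
time_s: 38.22
eef_pos: [0.5509, -0.064, 0.1545]
eef_rot: [-0.003, 0.924, -0.015, -0.382]
wrist_force: [0.4, -0.7, -0.1]
opening: 0.374
```

Run:
```python
from h import *
print(Tt().round(3),ctrl.get_obs()["opening"]); shot("wrist","w19"); print(held("w19"))
for s in(.06,.028): print(hang([.6394,-.067,.125],np.radians(-2.1),[-2.5,.3,-44.2],s))
```

```text
[[ 0.708 -0.03  -0.706  0.551]
 [-0.025 -1.     0.017 -0.064]
 [-0.706  0.006 -0.708  0.155]
 [ 0.     0.     0.     1.   ]] 0.373784904695821
(((0.3904228210449219, -39.086395263671875), (54.154296875, 44.59608459472656), 89.97164916992188), array([ 3.11915737e-03, -1.38443788e-02, -6.27175485e+00]), array([-13.96095838, -21.89428287, -66.16846444]), array([  2.84935476,  22.70179211, -12.00007636]))
(array([ 0.568, -0.064,  0.134]), array([26.3, -0.7,  3. ]), array([ 0.5, -0.1, -0. ]))
(array([ 0.59 , -0.065,  0.112]), array([58.3, -0.7,  3. ]), array([ 0.5, -0.1, -0. ]))
```

View pics/w19.png

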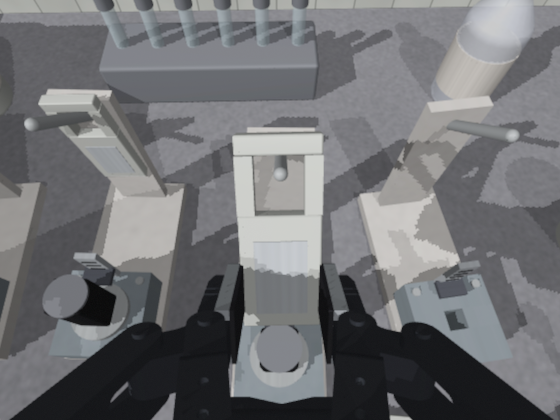

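Tag C hangs on its hook (about (100,140)), and the pin tip of B sits inside the eye at (280,174). I'll slide the tag on, then release and retreat.

Emit:
step_arm:
  motion:
    - [14,-0.5,2,0.5,0,0,255]
    - [28,-0.5,3,0.5,0,0,255]
    - [42,-0.5,3,0.5,0,0,255]
    - [53,-0.5,3,0.5,0,0,255]
    - [57,-0.5,3,0.5,0,0,255]
    - [57,-0.5,3,0.5,0,0,255]

```text
time_s: 39.02
eef_pos: [0.5892, -0.0649, 0.1126]
eef_rot: [-0.007, 0.924, -0.017, -0.382]
wrist_force: [0.0, -0.5, -0.4]
opening: 0.373
```

Run:
```python
from h import *
print(Tt()[:3,3].round(3),ctrl.get_obs()["opening"],ctrl.get_obs()["wrist_force"]); shot("wrist","w20")
tip=np.array([.6006,-.0656,.1639]); print(proj("w20",tip),proj("w19",tip),proj("w14",[.633,.0603,.1639]))
```

```text
[ 0.589 -0.065  0.113] 0.3728513702636334 [ 0.02132928 -0.49554376 -0.4068498 ]
[np.float64(281.2563096295102), np.float64(208.49416025099703)] [np.float64(281.04406072534994), np.float64(175.40350893836384)] [np.float64(283.2145942304389), np.float64(220.32974284478473)]
```

Emit:
step_arm:
  motion:
    - [0,0,0,0,0,0,130]
    - [0,0,0,0,0,0,100]
    - [0,0,0,0,0,0,60]
    - [0,0,0,0,0,0,60]
    - [-15,0,0,0,0,0,60]
    - [-45,0,0,0,0,0,60]
    - [-100,0,0,0,0,0,60]
    - [-160,0,0,0,0,0,0]
    - [-160,0,0,0,0,0,0]

```text
time_s: 40.2
eef_pos: [0.476, -0.0617, 0.2294]
eef_rot: [-0.004, 0.925, -0.018, -0.379]
wrist_force: [0.3, 0.0, 0.3]
opening: 1.0
```

Run:
```python
from h import *
print(Tt()[:3,3].round(3)); shot("wrist","w21"); shot("scene","s3")
w=cloud("w21"); 
for rt,yd in (([.6394,-.067,.125],-2.1),([.6718,.0582,.125],-3)):
    y=np.radians(yd);a=w-rt; x=a@np.array([np.cos(y),np.sin(y),0]); yy=a@np.array([-np.sin(y),np.cos(y),0]); z=w[...,2]*1000
    for zl in range(60,170,20):
        m=(z>zl)&(z<zl+10)&(np.abs(yy)<.019)&(x>-.07)&(x<.004)
        if m.sum()>3: print(zl,m.sum(),(np.percentile(x[m],[5,50,95])*1000).round(1))
crop("w21",80,480,0,300,2,"c21")
ws=cloud("s3"); print("ball",rect(ws,(.49,-.298),.03,.08,.12,load("s3")[0].max(-1)<60))
h=np.array([.452,-.304]); n=np.array([np.cos(.167),np.sin(.167)]); P=h+.085*n
print("lever",down([*P,.22],9.6),down([*P,.078],9.6))
```

```text
[ 0.476 -0.062  0.229]
60 141 [-8.2 -7.5  0.2]
80 211 [-8.5 -7.7  0.5]
100 250 [-8.4 -7.5  0.1]
120 225 [-8.1 -3.   1. ]
140 483 [-8.4 -6.  -0.2]
160 82 [-41.8 -39.7 -32.4]
60 138 [-8.  -7.1 -3.9]
80 224 [-8.3 -7.3 -0.5]
100 279 [-7.9 -7.1  0.3]
120 177 [-7.6 -6.   1.2]
140 497 [-17.8  -6.1   0.2]
160 98 [-41.4 -38.7 -32.1]
ball (78, (487, -296), (18, 19), 86.0, array([ 489., -295.,  102.]))
lever (array([ 53.8, 226.2, -42.6]), array([-11. , -45.1,  -4.8])) (array([153.7, 225.8,  58.3]), array([-11. , -45.1,  -4.8]))
```

View pics/c21.png

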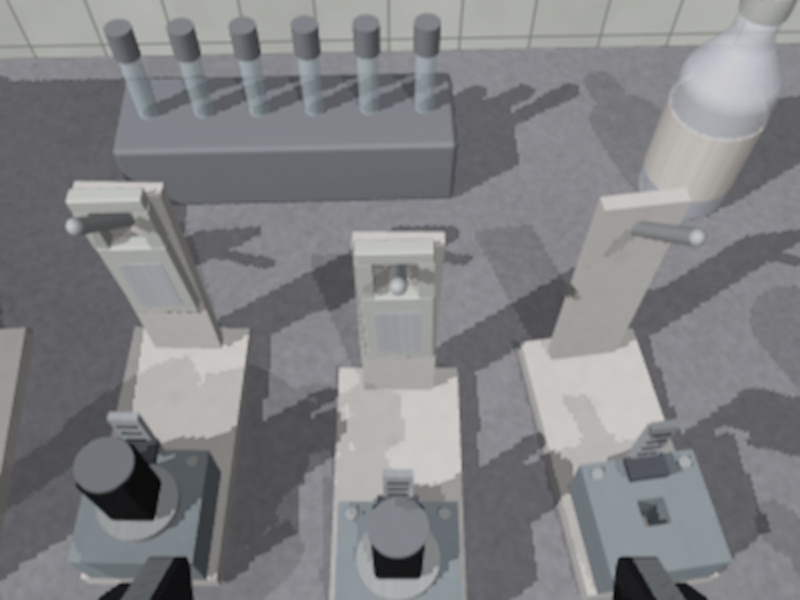

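Emit:
step_arm:
  motion:
    - [0,50,-20,-2,-9,-1,255]
    - [10,100,-30,-4.4,-18,-2,255]
    - [25,150,-35,-6.6,-27,-3,255]
    - [40,200,-40,-8.8,-36,-4,255]
    - [54,226,-43,-11,-45,-4.8,255]
    - [54,226,-43,-11,-45,-4.8,255]
    - [54,226,-43,-11,-45,-4.8,255]
    - [54,226,-43,-11,-45,-4.8,255]

```text
time_s: 41.3
eef_pos: [0.5359, -0.2881, 0.2174]
eef_rot: [-0.058, -0.704, -0.061, 0.705]
wrist_force: [0.3, -0.2, -0.1]
opening: 0.004
```

Run:
```python
from h import *
print(Tt().round(3),ctrl.get_obs()["opening"])
h=np.array([.452,-.304]); n=np.array([np.cos(.167),np.sin(.167)])
for s in (.085,-.012): print(down([*(h+s*n),.078],9.6))
```

```text
[[-0.001  0.167 -0.986  0.536]
 [ 0.004 -0.986 -0.167 -0.288]
 [-1.    -0.004 -0.     0.217]
 [ 0.     0.     0.     1.   ]] 0.004288307395087946
(array([139.4,   2.3,   0.4]), array([ 0. , -0. ,  0.2]))
(array([139.4,   2.2,  97.4]), array([ 0. , -0. ,  0.2]))
```

Emit:
step_arm:
  motion:
    - [60,2,0,0,0,0,255]
    - [115,2,0,0,0,0,255]
    - [139,2,0,0,0,0,255]
    - [139,2,0,0,0,0,255]

```text
time_s: 41.8
eef_pos: [0.5348, -0.2891, 0.0773]
eef_rot: [-0.057, -0.704, -0.061, 0.706]
wrist_force: [0.3, -0.0, -0.0]
opening: 0.002
```

Emit:
step_arm:
  motion:
    - [0,0,20,0,0,0,255]
    - [0,0,35,0,0,0,255]
    - [0,0,48,0,0,0,255]
    - [0,0,60,0,0,0,255]
    - [0,0,71,0,0,0,255]
    - [0,0,81,0,0,0,255]
    - [0,0,88,0,0,0,255]
    - [0,0,93,0,0,0,255]
    - [0,0,96,0,0,0,255]

```text
time_s: 42.92
eef_pos: [0.4413, -0.3063, 0.0777]
eef_rot: [-0.058, -0.704, -0.061, 0.705]
wrist_force: [0.6, 0.4, -1.1]
opening: -0.001
```

Not yet on the stop; a few mm more.

Emit:
step_arm:
  motion:
    - [0,0,2,0,0,0,255]
    - [0,0,4,0,0,0,255]
    - [0,0,5,0,0,0,255]
    - [0,0,5,0,0,0,255]

```text
time_s: 43.42
eef_pos: [0.4366, -0.3072, 0.078]
eef_rot: [-0.058, -0.704, -0.061, 0.705]
wrist_force: [0.9, 0.6, -0.2]
opening: -0.002
```

Emit:
step_arm:
  motion:
    - [0,0,-30,0,0,0,255]
    - [-50,0,-40,0,0,0,255]
    - [-110,0,-40,0,0,0,255]
    - [-130,0,0,0,0,0,255]
    - [-130,0,60,0,0,0,255]
    - [-130,60,100,0,0,0,255]
    - [-130,100,130,0,0,0,255]
    - [-130,100,130,0,0,0,255]
    - [-130,100,130,0,0,0,255]

```text
time_s: 44.55
eef_pos: [0.3253, -0.4277, 0.2075]
eef_rot: [-0.057, -0.704, -0.061, 0.705]
wrist_force: [0.1, 0.1, -0.2]
opening: -0.004
```

Run:
```python
from h import *
print(Tt()[:3,3].round(3),ctrl.get_obs()["wrist_force"]); shot("scene","s4")
w=cloud("s4"); d=load("s4")[0].max(-1)<60
print("ball",rect(w,(.414,-.308),.03,.08,.12,d)); print("scene0 ball",rect(cloud("scene0"),(.414,-.308),.03,.08,.12,load("scene0")[0].max(-1)<60))
print("weight",rect(w,(.411,-.073),.025,.02,.045), rect(cloud("scene0"),(.411,-.073),.025,.02,.045))
for n,c in (("B",(.529,-.063)),("C",(.562,.064))): print(n,rect(w,c,.03,.087,.12))
```

```text
[ 0.325 -0.428  0.207] [ 0.08261223  0.09255991 -0.18479365]
ball (65, (417, -308), (17, 19), 58.6, array([ 419., -307.,  104.]))
scene0 ball (69, (414, -309), (17, 20), 13.5, array([ 415., -307.,  103.]))
weight (76, (407, -75), (20, 23), 15.7, array([408., -73.,  25.])) (78, (407, -74), (19, 25), 17.2, array([408., -73.,  25.]))
B (117, (529, -62), (28, 24), 12.9, array([530., -62.,  94.]))
C (125, (562, 65), (25, 25), 81.5, array([564.,  65.,  94.]))
```

View pics/s4.png

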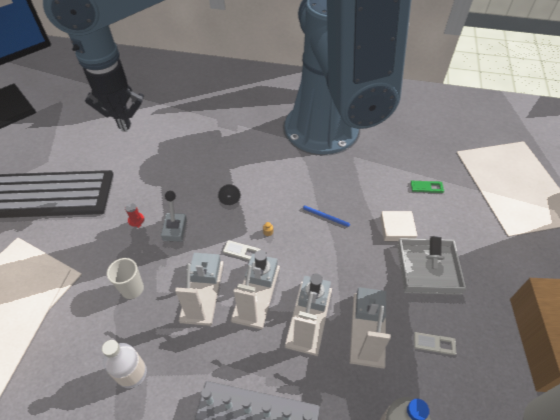

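```bash
python3 -c "
from bench import ctrl
print(ctrl.hand_in())"
```

```text
the job is handed in; nothing more can be done
None
```

The job is done and handed in at about 45 s on the robot's clock, with no verdict reported. Ports are named by their y position.

- **Lever:** I pushed it away from the robot to its stop before touching any plug, and threw it back at the end. The ball finished about 4 mm (0.05 rad) short of where it started, well within the 0.2 rad allowed.
- **Port at y = -0.19:** the plug lifted out with no measurable resistance, so I put it in the steel tray. It lies about 36 mm off the tray's centre with its head near one wall, but inside. Its hook is bare.
- **Port at y = -0.06:** the plug held at 14.2 N, rising about 7.8 mm, and is back down. A tag hangs on its hook.
- **Port at y = +0.06:** the plug held at about 14.5 N, rising about 10.8 mm, and is back down. A tag hangs on its hook.
- **Port at y = +0.19:** it was empty, so its hook was left bare.

**Last checks:**
- After the tags were hung, the close wrist view showed both tags vertical and flat against their uprights.
- In the final overview picture both holding plugs measured at their seated height. The brass weight was within about 1 mm of its start, and the beaker looked unmoved, though I did not measure it.
- An unused tag, the one at about (0.43, -0.14), had shifted slightly. That matches the knock the task warned of, so I left it.

I could not read the pointers directly. The rises above come from the tool's height, and both fall inside the permitted range for the port the spring rate suggests. No check failed or disagreed.

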